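# Stand up the toppled storage canisters and press their lids in

## Robot

A 6-joint arm with a two-finger parallel gripper is mounted at the origin on a cart in front of the work surface, level with it; the furniture and walls round the work are solid. World frame = base frame: x ahead of the robot, y to its left, z up, the work surface at z = 0. Lengths are in m, angles in rad, forces in N, time in s.
With the tool pointing down it reaches from about 0.275 to 0.825 m from the base axis. Payload 4.9 kg.
Tool frame: the origin (TCP) lies midway between the tips of the shut fingers; the grasp point (between the pads) lies behind it (bot.grip_depth is the z of the grasp point in the tool frame, in m); z points along the fingers, y is the line along which they close (so a half turn about z gives the same grasp; the last joint's range is limited). The gripper opens to 85 mm and grips with 20 to 120 N. Pads are 22 mm wide; open, the fingers measure 114 mm over their backs; the gripper's body (76 mm by 85 mm) begins 54 mm behind the grasp point. The pads swing forward as they close: fully open they stand 13 mm farther back than shut.
Start: joints at [-1.413, 0.326, -0.193, 1.052, 0, 1.437], TCP at [0.158, -0.527, 0.201] pointing down, gripper open.
Joint ranges: [-2.65, 2.65], [-0.97, 1.79], [-1.3, 1.35], [-1.93, 2.1], [-1.47, 1.37], [-3.14, 3.14]. Speed limits (rad/s): [2.57, 2.57, 3.14, 3.14, 3.14, 3.14].

## Interface

Orientations are given as a 3x3 rotation matrix whose columns are the frame's x, y, z axes.
In Python, from plant import get_obs, viewer, order, bot gives the robot as it stands.
- The arm moves only by the tool carry_out, never from a script. Its argument "moves" is a list of rows, each a list of 6 numbers: the shift along the tool's x, y, z as a fraction of full scale, then the turn, a rotation vector about the tool's x, y, z as a fraction of full scale. In form: [[tx, ty, tz, ax, ay, az], ...]. A call has 1 to 12 rows; each row is the pose to reach, as a shift and turn from the pose commanded when the call began, along the tool's axes at that moment; what a row does not reach only later rows make up. Full scale, the value 1, is 10 cm for a shift and 90 degrees for a turn. A row lasts 1/8 s, in which the tool goes at most 62.5 mm and 10.7 degrees, less where a joint would pass 70% of its speed; a pose out of reach is approached as far as the arm can. A call with a number of a shift or a turn outside -1 to 1 is refused whole. A call with a gripper value outside its range is refused whole. "jaw" is the closure in counts, from 0 (fully open) to 255 (shut), set as the call begins (left out, the last holds). The fingers move at their own pace and stop on an object; "grip_force" is the grip in N (left out, the last holds). Time passes only in rows, so rows that repeat a pose let the fingers close. It gives the time, the measured TCP pose, the force, the opening and the grip force at its end, in the units of the state.
- get_obs(): the state, without advancing time (a new reading comes with each control period).
- viewer.grab_frame(name): name is "scene" or "side" or "wrist"; returns the picture (420x560x3 uint8, red, green, blue); there is no depth.
- viewer.camera_model(name): a dict with "fx", "fy", "cx", "cy" (pixels), "eye" and "rotation" of the camera in the world. Camera axes: x right, y down, z forward; pixel columns grow to the right and rows downward; lengths in m; the calibration is good to about 2 mm. A picture is of the moment at which its call begins: read the wrist's pose just before it. camera_model takes no time and is no camera call; for the wrist camera it gives the pose at the moment of the call.
- order.hand_in(): hands the job in; it is judged then, once.
The state is a dict: "time_s": time; "qpos": joint angles; "qvel": joint speeds; "joint_efforts": joint torques, N m; "tcp_pos": TCP position; "ee_rot": TCP orientation; "wrist_force": force on the tool from outside, world axes, zero at the start; "moment": the same for the moment, N m; "finger_gap": finger opening in m; "gripper_force": force on a finger pad.
Only numpy, scipy, OpenCV 4.12 (cv2) and the standard library are available. Lean on these libraries where they do the work, as an engineer would, in place of code of your own. Each camera call takes 0.05 s, during which the arm holds its last target. There are 200 camera calls.

## Task

The washed storage canisters have been knocked over on the worktop. Stand every one of them upright on the blade of the wooden board, ready to be carried to the larder by its handle, and press a wooden lid into each mouth until it is fully home, its disc flush with the rim. Any lid fits any canister; a lid left over may stay where it is, and the kitchen timer, the mug and the salt shaker are to be left alone.

Things in the scene. Friction and masses are not known exactly. Their poses are not given: they have to be found in the camera images.
- board_blade (a point): Wooden paddle chopping board lying flat on the worktop, 14 mm thick, about 0.9 kg: a rectangular blade 235 x 160 mm with a narrow handle 40 mm wide and 120 mm long at one end. This point is the centre of the blade's upper face; its x axis runs along the blade's 235 mm length toward the handle, y across it, z up.
- can_tall_mid (a point): The tall white ceramic storage canister, empty, about 0.25 kg (may be absent): a square box 58 x 58 mm with rounded edges and 128 mm high, lying on a flat side at the start. This point is its centre, half-way up; its z axis points from the canister's closed bottom to its open mouth, x and y square to its sides. 
- can_tall_rim (a point): Centre of the round mouth of the tall canister, level with its rim; axes as for the canister. The mouth is a round recess 47 mm wide and 12 mm deep, flared at the top. A lid set in it stands about 7 mm proud on its springy seal; a steady push of about 10 N straight down sends it home on a ledge, its disc level with the rim (the lid's listed point 5 mm above it).
- can_medium_mid (a point): The medium white ceramic storage canister, empty, about 0.25 kg (may be absent): a square box 58 x 58 mm with rounded edges and 112 mm high, lying on a flat side at the start. This point is its centre, half-way up; its z axis points from the canister's closed bottom to its open mouth, x and y square to its sides. 
- can_medium_rim (a point): Centre of the round mouth of the medium canister, level with its rim; axes as for the canister. The mouth is a round recess 47 mm wide and 12 mm deep, flared at the top. A lid set in it stands about 7 mm proud on its springy seal; a steady push of about 10 N straight down sends it home on a ledge, its disc level with the rim (the lid's listed point 5 mm above it).
- can_short_mid (a point): The short white ceramic storage canister, empty, about 0.25 kg (may be absent): a square box 58 x 58 mm with rounded edges and 96 mm high, lying on a flat side at the start. This point is its centre, half-way up; its z axis points from the canister's closed bottom to its open mouth, x and y square to its sides. 
- can_short_rim (a point): Centre of the round mouth of the short canister, level with its rim; axes as for the canister. The mouth is a round recess 47 mm wide and 12 mm deep, flared at the top. A lid set in it stands about 7 mm proud on its springy seal; a steady push of about 10 N straight down sends it home on a ledge, its disc level with the rim (the lid's listed point 5 mm above it).
- can_small_mid (a point): The smallest white ceramic storage canister, empty, about 0.25 kg (may be absent): a square box 58 x 58 mm with rounded edges and 80 mm high, lying on a flat side at the start. This point is its centre, half-way up; its z axis points from the canister's closed bottom to its open mouth, x and y square to its sides. 
- can_small_rim (a point): Centre of the round mouth of the smallest canister, level with its rim; axes as for the canister. The mouth is a round recess 47 mm wide and 12 mm deep, flared at the top. A lid set in it stands about 7 mm proud on its springy seal; a steady push of about 10 N straight down sends it home on a ledge, its disc level with the rim (the lid's listed point 5 mm above it).
- lid_1_mid (a point): Round wooden press-in lid, 56 g, lying knob up at the start: a disc 44 mm wide and 12 mm thick with a grey silicone seal round its edge, and on top a round knob 22 mm wide, 22 mm high. This point is half-way up the whole lid, 17 mm above its underside (inside the knob, 5 mm above the disc's upper face); z points out of the knob. All lids are alike and fit every canister.
- lid_2_mid (a point): Another lid, exactly like lid_1.
- lid_3_mid (a point): Another lid, exactly like lid_1.
- lid_4_mid (a point): Another lid, exactly like lid_1.
- timer: Round kitchen timer, red above and cream below, 63 mm wide and 54 mm high, standing at the back; a bystander. Origin at the centre of its underside.
- mug: Mug, 87 x 121 x 90 mm with its handle, standing at the back; a bystander. Origin at its underside.
- salt: Salt shaker, 44 mm wide and 90 mm high, standing behind the board; a bystander. Origin at the centre of its underside.
There are look-alikes about, which are no part of the job. What is shaped like the part that bears lid_2_mid but yellow is not meant.

How it is judged:
At the end, for the whole second after the job is handed in: Every canister present stands upright (within 0.06 rad) on the flat-lying board, its centre 15 mm or more inside the blade's edges, with a lid home in its mouth: centred within 4 mm, level within 0.06 rad, its disc at most 2.5 mm above the rim (angle between each of can_tall_rim, can_medium_rim, can_short_rim, can_small_rim's own z axis and vertical below 0.06 rad and x of can_tall_mid in the frame of board_blade between -0.1 and 0.1 m and y of can_tall_mid in the frame of board_blade between -0.065 and 0.065 m and z of can_tall_mid in the frame of board_blade between 0.06 and 0.068 m and ((horizontal distance between lid_1_mid and can_tall_rim below 0.004 m and z of lid_1_mid in the frame of can_tall_rim between 0.002 and 0.0075 m and angle between the z axis of lid_1_mid and the z axis of can_tall_rim, either way round below 0.06 rad) or (horizontal distance between lid_2_mid and can_tall_rim below 0.004 m and z of lid_2_mid in the frame of can_tall_rim between 0.002 and 0.0075 m and angle between the z axis of lid_2_mid and the z axis of can_tall_rim, either way round below 0.06 rad) or (horizontal distance between lid_3_mid and can_tall_rim below 0.004 m and z of lid_3_mid in the frame of can_tall_rim between 0.002 and 0.0075 m and angle between the z axis of lid_3_mid and the z axis of can_tall_rim, either way round below 0.06 rad) or (horizontal distance between lid_4_mid and can_tall_rim below 0.004 m and z of lid_4_mid in the frame of can_tall_rim between 0.002 and 0.0075 m and angle between the z axis of lid_4_mid and the z axis of can_tall_rim, either way round below 0.06 rad)) and x of can_medium_mid in the frame of board_blade between -0.1 and 0.1 m and y of can_medium_mid in the frame of board_blade between -0.065 and 0.065 m and z of can_medium_mid in the frame of board_blade between 0.052 and 0.06 m and ((horizontal distance between lid_1_mid and can_medium_rim below 0.004 m and z of lid_1_mid in the frame of can_medium_rim between 0.002 and 0.0075 m and angle between the z axis of lid_1_mid and the z axis of can_medium_rim, either way round below 0.06 rad) or (horizontal distance between lid_2_mid and can_medium_rim below 0.004 m and z of lid_2_mid in the frame of can_medium_rim between 0.002 and 0.0075 m and angle between the z axis of lid_2_mid and the z axis of can_medium_rim, either way round below 0.06 rad) or (horizontal distance between lid_3_mid and can_medium_rim below 0.004 m and z of lid_3_mid in the frame of can_medium_rim between 0.002 and 0.0075 m and angle between the z axis of lid_3_mid and the z axis of can_medium_rim, either way round below 0.06 rad) or (horizontal distance between lid_4_mid and can_medium_rim below 0.004 m and z of lid_4_mid in the frame of can_medium_rim between 0.002 and 0.0075 m and angle between the z axis of lid_4_mid and the z axis of can_medium_rim, either way round below 0.06 rad)) and x of can_short_mid in the frame of board_blade between -0.1 and 0.1 m and y of can_short_mid in the frame of board_blade between -0.065 and 0.065 m and z of can_short_mid in the frame of board_blade between 0.044 and 0.052 m and ((horizontal distance between lid_1_mid and can_short_rim below 0.004 m and z of lid_1_mid in the frame of can_short_rim between 0.002 and 0.0075 m and angle between the z axis of lid_1_mid and the z axis of can_short_rim, either way round below 0.06 rad) or (horizontal distance between lid_2_mid and can_short_rim below 0.004 m and z of lid_2_mid in the frame of can_short_rim between 0.002 and 0.0075 m and angle between the z axis of lid_2_mid and the z axis of can_short_rim, either way round below 0.06 rad) or (horizontal distance between lid_3_mid and can_short_rim below 0.004 m and z of lid_3_mid in the frame of can_short_rim between 0.002 and 0.0075 m and angle between the z axis of lid_3_mid and the z axis of can_short_rim, either way round below 0.06 rad) or (horizontal distance between lid_4_mid and can_short_rim below 0.004 m and z of lid_4_mid in the frame of can_short_rim between 0.002 and 0.0075 m and angle between the z axis of lid_4_mid and the z axis of can_short_rim, either way round below 0.06 rad)) and x of can_small_mid in the frame of board_blade between -0.1 and 0.1 m and y of can_small_mid in the frame of board_blade between -0.065 and 0.065 m and z of can_small_mid in the frame of board_blade between 0.036 and 0.044 m and ((horizontal distance between lid_1_mid and can_small_rim below 0.004 m and z of lid_1_mid in the frame of can_small_rim between 0.002 and 0.0075 m and angle between the z axis of lid_1_mid and the z axis of can_small_rim, either way round below 0.06 rad) or (horizontal distance between lid_2_mid and can_small_rim below 0.004 m and z of lid_2_mid in the frame of can_small_rim between 0.002 and 0.0075 m and angle between the z axis of lid_2_mid and the z axis of can_small_rim, either way round below 0.06 rad) or (horizontal distance between lid_3_mid and can_small_rim below 0.004 m and z of lid_3_mid in the frame of can_small_rim between 0.002 and 0.0075 m and angle between the z axis of lid_3_mid and the z axis of can_small_rim, either way round below 0.06 rad) or (horizontal distance between lid_4_mid and can_small_rim below 0.004 m and z of lid_4_mid in the frame of can_small_rim between 0.002 and 0.0075 m and angle between the z axis of lid_4_mid and the z axis of can_small_rim, either way round below 0.06 rad)) and height (world z) of board_blade below 0.02 m); the robot touches nothing.
It fails at once if the kitchen timer was pushed more than 3 cm from its place or knocked over (distance of timer from where it was at the start of the episode above 0.03 m or angle between timer's own z axis and vertical above 0.5 rad).
It fails at once if the mug was pushed more than 3 cm from its place or knocked over (distance of mug from where it was at the start of the episode above 0.03 m or angle between mug's own z axis and vertical above 0.5 rad).
It fails at once if the salt shaker was pushed more than 3 cm from its place or knocked over (distance of salt from where it was at the start of the episode above 0.03 m or angle between salt's own z axis and vertical above 0.5 rad).
Of can_tall, can_medium, can_short, can_small only 3 to 4 are there at a start; the rules pass over those that are not, and their reading is None.
At some moment in a run one of lid_1, lid_2, lid_3, lid_4 may be knocked a few centimetres aside while the robot is not near it.
Once in a run the grip may slacken for a moment while it holds something.
It also fails if it takes over 210 s, if anything falls off the work surface, if the arm or the gripper's body presses on something with over 40 N, if the wrist force passes 120 N, or if a joint passes its speed limit or range.

## Working session

There is one attempt and no reset: what is moved stays moved. The work goes in short steps, Python scripts to look and compute and a tool call to move; the robot and the scene stay as the last step left them, time stands still between calls to the robot, and variables do not carry over. Pictures are saved under pics/ and viewed, at most 14 in all, crops included, and the job is handed in when it is done.

Besides the shell and the picture viewer there is one more tool, called after ">>>" as a command line: name --pt "numbers of a row" for each row, then --argument value for the rest. carry_out: Moves the arm, as the interface text tells. Its arguments: {"type":"object","properties":{"moves":{"type":"array","items":{"type":"array","items":{"type":"number"}}},"jaw":{"type":"number"},"grip_force":{"type":"number"}},"required":["moves"]}

```bash
ls; mkdir -p pics
python3 - <<'E'
from plant import get_obs, viewer, order, bot
import cv2,numpy as np
print(get_obs()); print(bot.grip_depth)
for n in ["scene","side"]:
    im=viewer.grab_frame(n); cv2.imwrite(f"pics/{n}0.png",im[:,:,::-1])
    m=viewer.camera_model(n); print(n,m)
E
```

```text
pics
{'time_s': 0.0, 'qpos': array([-1.41320653e+00,  3.26966207e-01, -1.93589945e-01,  1.05199115e+00,
        2.24801698e-06,  1.43661450e+00]), 'qvel': array([ 0.00125917, -0.00015923,  0.00135606,  0.00086546,  0.00014384,
        0.00094322]), 'joint_efforts': array([-1.15916930e-03, -4.43393826e+01,  2.62440509e+01,  1.55819475e-02,
       -1.76462813e-04,  3.21851239e-06]), 'tcp_pos': array([ 0.15812786, -0.52611528,  0.20028742]), 'ee_rot': array([[ 9.57735807e-01,  2.87649177e-01, -2.72574778e-04],
       [ 2.87649209e-01, -9.57734275e-01,  1.72962953e-03],
       [ 2.36472305e-04, -1.73493406e-03, -9.99998467e-01]]), 'wrist_force': array([ 1.14531876, -0.43081402, -0.0022982 ]), 'moment': array([-0.03122652, -0.0158575 , -0.00828613]), 'gripper_force': 0.0, 'finger_gap': 0.08538809927109596}
-0.0187
scene {'fx': 426.733984824676, 'fy': 426.733984824676, 'cx': 282.0666922032292, 'cy': 208.05246933953356, 'eye': array([-0.12880621, -0.48845555,  0.43904937]), 'rotation': array([[ 0.57166935, -0.34050386,  0.74649265],
       [-0.8200119 , -0.2062457 ,  0.53389437],
       [-0.0278322 , -0.9173439 , -0.39712156]])}
side {'fx': 436.1540871637051, 'fy': 436.1540871637051, 'cx': 276.6604310039824, 'cy': 208.4394480948515, 'eye': array([0.61794615, 0.98046964, 0.55444846]), 'rotation': array([[-0.99954733,  0.00434582, -0.02977002],
       [ 0.02823316,  0.47734231, -0.87826375],
       [ 0.01039371, -0.87870668, -0.47724893]])}
```

View pics/scene0.png

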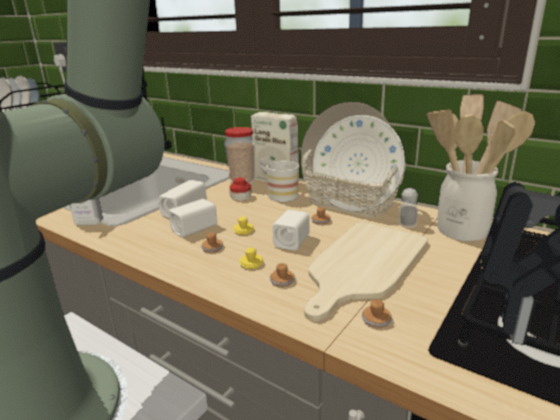

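View pics/side0.png

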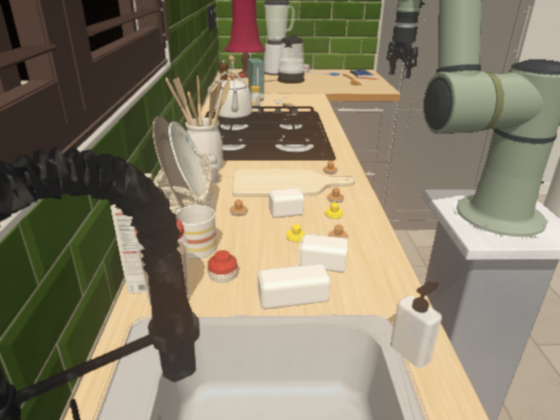

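Scene view: three white canisters at (183,198), (194,218) and (292,230). The brown lids are at (212,243), (321,215), (282,275) and (377,314). The yellow look-alikes at (243,226) and (251,258) are not meant. The board is at about (365,260) with its handle toward the robot, and the side view agrees. Next I'll take one enlarged crop and some rough rays.

```bash
cat > h.py <<'E'
from plant import get_obs, viewer, order, bot
import cv2,numpy as np
np.set_printoptions(precision=4,suppress=True)
def ray(m,px,z):
    px=np.atleast_2d(np.array(px,float))
    d=np.c_[(px[:,0]-m['cx'])/m['fx'],(px[:,1]-m['cy'])/m['fy'],np.ones(len(px))]@np.array(m['rotation']).T
    e=np.array(m['eye']); t=(z-e[2])/d[:,2]
    return e+d*t[:,None]
def proj(m,P):
    c=(np.atleast_2d(P)-m['eye'])@np.array(m['rotation'])
    return np.c_[c[:,0]/c[:,2]*m['fx']+m['cx'],c[:,1]/c[:,2]*m['fy']+m['cy']]
def shift(target,tcp=None,R=None):
    o=get_obs(); return o['ee_rot'].T@(np.array(target)-o['tcp_pos'])/0.1
E
python3 - <<'E'
from h import *
s=cv2.imread('pics/scene0.png'); d=cv2.imread('pics/side0.png')
a=cv2.resize(s[170:330,150:410],None,fx=3,fy=3,interpolation=3)[:,:800]
cv2.imwrite('pics/crop1.png',a)
b=cv2.resize(d[155:315,190:370],None,fx=3.6,fy=3.6,interpolation=3)
cv2.imwrite('pics/crop2.png',b)
ms=viewer.camera_model('scene');mi=viewer.camera_model('side')
print('lids scene',ray(ms,[(212,243),(321,215),(282,275),(377,314)],0.015))
print('lids side',ray(mi,[(339,231),(238,208),(336,195),(331,169)],0.015))
print('cans',ray(ms,[(183,198),(194,218),(292,230)],0.03));print(ray(mi,[(293,286),(324,253),(287,203)],0.03))
print('board corners',ray(ms,[(310,265),(355,225),(428,240),(390,290),(317,308)],0.014))
print('timer mug salt',ray(ms,[(240,195),(283,195),(408,222)],0.01))
E
```

```text
lids scene [[ 0.4377  0.1024  0.015 ]
 [ 0.6824 -0.0223  0.015 ]
 [ 0.4143 -0.0953  0.015 ]
 [ 0.4015 -0.2867  0.015 ]]
lids side [[ 0.4395  0.1012  0.015 ]
 [ 0.6844 -0.0156  0.015 ]
 [ 0.4185 -0.0883  0.015 ]
 [ 0.4075 -0.2684  0.015 ]]
cans [[ 0.5604  0.3197  0.03  ]
 [ 0.4862  0.2036  0.03  ]
 [ 0.5536 -0.0249  0.03  ]]
[[ 0.5629  0.3241  0.03  ]
 [ 0.4902  0.2146  0.03  ]
 [ 0.5577 -0.0138  0.03  ]]
board corners [[ 0.4732 -0.1194  0.014 ]
 [ 0.6767 -0.1146  0.014 ]
 [ 0.6908 -0.2756  0.014 ]
 [ 0.476  -0.2783  0.014 ]
 [ 0.3649 -0.1989  0.014 ]]
timer mug salt [[ 0.6917  0.2389  0.01  ]
 [ 0.7524  0.1374  0.01  ]
 [ 0.7622 -0.2074  0.01  ]]
```

View pics/crop1.png

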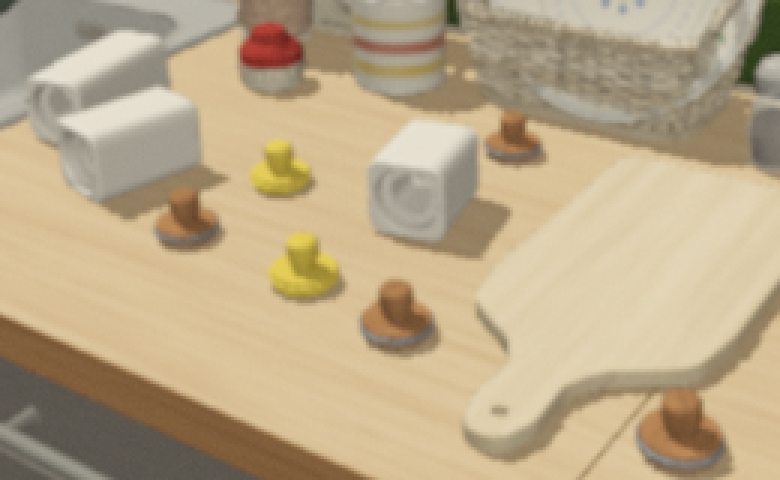

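The three canisters seem to have their mouths facing the robot. The crop shows can 3's mouth at (405,195), can 2's at (80,165) and can 1's at (50,105). The brown lids at (187,220), (397,315), (513,140) and (682,430) are the ones meant, and the yellow ones at (280,170) and (303,270) are not. I'll bring the wrist camera over for a closer look.

>>> carry_out --pt "0.8 -0.6 -0.9 0 0 0.186" --pt "0.8 -0.6 -0.9 0 0 0.186" --pt "0.8 -0.6 -0.9 0 0 0.186"

```text
time_s: 0.48
tcp_pos: [0.2192, -0.4457, 0.2939]
ee_rot: [[1.0, 0.003, 0.002], [0.003, -1.0, -0.004], [0.002, 0.004, -1.0]]
wrist_force: [-0.4, -0.9, 0.1]
finger_gap: 0.0859
gripper_force: 0.0
```

>>> carry_out --pt "0.4 -1 -0.2 0 0 0" --pt "0.4 -1 -0.2 0 0 0"

```text
time_s: 0.72
tcp_pos: [0.2576, -0.3449, 0.3103]
ee_rot: [[1.0, -0.0, -0.001], [-0.0, -1.0, 0.001], [-0.001, -0.001, -1.0]]
wrist_force: [1.0, -0.3, -0.5]
finger_gap: 0.0855
gripper_force: 0.0
```

>>> carry_out --pt "0.4 -1 -0.2 0 0 0" --pt "0.4 -1 -0.2 0 0 0"

```text
time_s: 0.98
tcp_pos: [0.2977, -0.2447, 0.3306]
ee_rot: [[1.0, 0.0, -0.001], [0.0, -1.0, 0.001], [-0.001, -0.001, -1.0]]
wrist_force: [0.4, -0.5, 0.3]
finger_gap: 0.0853
gripper_force: 0.0
```

>>> carry_out --pt "0.4 -1 -0.2 0 0 0" --pt "0.4 -1 -0.2 0 0 0"

```text
time_s: 1.23
tcp_pos: [0.3379, -0.1448, 0.3507]
ee_rot: [[1.0, 0.0, -0.001], [0.0, -1.0, 0.0], [-0.001, -0.0, -1.0]]
wrist_force: [1.3, -0.3, -0.5]
finger_gap: 0.0853
gripper_force: 0.0
```

>>> carry_out --pt "0.4 -1 -0.2 0 0 0" --pt "0.4 -1 -0.2 0 0 0"

```text
time_s: 1.48
tcp_pos: [0.3782, -0.0448, 0.3707]
ee_rot: [[1.0, 0.001, -0.001], [0.001, -1.0, -0.0], [-0.001, 0.0, -1.0]]
wrist_force: [-0.2, -1.1, 0.2]
finger_gap: 0.0853
gripper_force: 0.0
```

>>> carry_out --pt "0.4 -1 -0.2 0 0 0" --pt "0.4 -1 -0.2 0 0 0" --pt "0.4 -1 -0.2 0 0 0"

```text
time_s: 1.85
tcp_pos: [0.4187, 0.0557, 0.3903]
ee_rot: [[1.0, 0.005, -0.001], [0.005, -1.0, 0.0], [-0.001, -0.0, -1.0]]
wrist_force: [-0.4, -0.5, 0.2]
finger_gap: 0.0856
gripper_force: 0.0
```

Run:
```python
from h import *
o=get_obs();print(o['time_s'],o['qpos'],o['tcp_pos'],o['ee_rot'])
m=viewer.camera_model('wrist');print(m)
im=viewer.grab_frame('wrist'); cv2.imwrite("pics/w1.png",im[:,:,::-1])
```

```text
1.85 [-0.043   0.0251 -0.0854  1.4612  0.0001  3.0933] [0.4187 0.0557 0.3903] [[ 1.      0.0053 -0.0009]
 [ 0.0053 -1.      0.0001]
 [-0.0009 -0.0001 -1.    ]]
{'fx': 332.80124010994257, 'fy': 332.80124010994257, 'cx': 281.6697992360561, 'cy': 212.27077950140549, 'eye': array([0.4872, 0.057 , 0.5617]), 'rotation': array([[ 0.0061, -0.9624, -0.2714],
       [-1.    , -0.0061, -0.0011],
       [-0.0005,  0.2714, -0.9625]])}
```

View pics/w1.png

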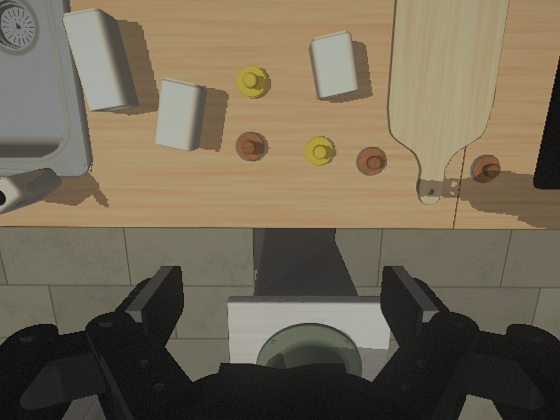

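Wrist view: cans at (100,60), (180,115) and (334,65), brown lids at (250,147), (371,160) and (486,167), yellow look-alikes at (251,82) and (320,150), and the board blade at (447,70). I'll measure the canister top faces now.

```bash
cat > cans.py <<'E'
from h import *
def topfaces(im,m,roi=None,thr=185,z=0.058):
    hsv=cv2.cvtColor(im,cv2.COLOR_BGR2HSV)
    k=((hsv[...,1]<40)&(hsv[...,2]>thr)).astype(np.uint8)
    if roi: r=np.zeros_like(k);r[roi[1]:roi[3],roi[0]:roi[2]]=1;k&=r
    cs,_=cv2.findContours(k,cv2.RETR_EXTERNAL,cv2.CHAIN_APPROX_NONE)
    for c in cs:
        if cv2.contourArea(c)<700: continue
        W=ray(m,c[:,0,:],z)[:,:2]
        r=cv2.minAreaRect((W*1000).astype(np.float32))
        print('px',c[:,0].mean(0),'ctr',np.array(r[0])/1000,'size mm',np.array(r[1]),'ang',r[2],
          '\n  corners',(cv2.boxPoints(r)/1000).round(3).tolist())
E
python3 - <<'E'
from cans import *
m={'fx':332.801,'fy':332.801,'cx':281.67,'cy':212.27,'eye':np.array([0.4872,0.057,0.5617]),'rotation':np.array([[0.0061,-0.9624,-0.2714],[-1,-0.0061,-0.0011],[-0.0005,0.2714,-0.9625]])}
im=cv2.imread('pics/w1.png')
for p in [(85,60),(180,110),(334,65),(128,60),(196,115)]: print(p,im[p[1],p[0]])
for t in (190,205,215): print(t);topfaces(im,m,(60,0,380,200),t)
print('board',ray(m,[(394,0),(389,138),(509,0),(486,137),(429,204)],0.014))
print('lids',ray(m,[(250,147),(371,160),(486,167)],0.02))
mi=viewer.camera_model('side'); print(ray(mi,[(236,170),(233,193),(318,170),(318,193)],.014))
E
```

```text
(85, 60) [166 171 167]
(180, 110) [161 173 171]
(334, 65) [161 175 171]
(128, 60) [ 70  91 108]
(196, 115) [ 83  96 101]
190
205
215
board [[ 0.6533 -0.1044  0.014 ]
 [ 0.4579 -0.1155  0.014 ]
 [ 0.6543 -0.271   0.014 ]
 [ 0.4605 -0.2712  0.014 ]
 [ 0.3489 -0.1936  0.014 ]]
lids [[ 0.4428  0.1078  0.02  ]
 [ 0.4233 -0.0877  0.02  ]
 [ 0.4131 -0.2758  0.02  ]]
[[ 0.7029 -0.2642  0.014 ]
 [ 0.7027 -0.1048  0.014 ]
 [ 0.4487 -0.2631  0.014 ]
 [ 0.4666 -0.1031  0.014 ]]
```

Run:
```python
from cans import *
m={'fx':332.801,'fy':332.801,'cx':281.67,'cy':212.27,'eye':np.array([0.4872,0.057,0.5617]),'rotation':np.array([[0.0061,-0.9624,-0.2714],[-1,-0.0061,-0.0011],[-0.0005,0.2714,-0.9625]])}
im=cv2.imread('pics/w1.png')
for t in (140,155): print(t);topfaces(im,m,(60,0,380,200),t)
```

```text
140
px [174.2128 114.9681] ctr [0.49   0.2131] size mm [48.1411 90.5085] ang 78.28679656982422 
  corners [[0.4410000145435333, 0.19900000095367432], [0.5289999842643738, 0.18000000715255737], [0.5389999747276306, 0.22699999809265137], [0.45100000500679016, 0.2460000067949295]]
px [334.2053  61.9053] ctr [ 0.5607 -0.0163] size mm [78.1267 50.3586] ang 11.879146575927734 
  corners [[0.5170000195503235, 0.0], [0.527999997138977, -0.04899999871850014], [0.6039999723434448, -0.032999999821186066], [0.593999981880188, 0.01600000075995922]]
px [93.523  58.6961] ctr [0.5629 0.3211] size mm [125.5061  49.6812] ang 9.466570854187012 
  corners [[0.4970000088214874, 0.33500000834465027], [0.5049999952316284, 0.28600001335144043], [0.6290000081062317, 0.3070000112056732], [0.6209999918937683, 0.35600000619888306]]
155
px [174.2128 114.9681] ctr [0.49   0.2131] size mm [48.1411 90.5085] ang 78.28679656982422 
  corners [[0.4410000145435333, 0.19900000095367432], [0.5289999842643738, 0.18000000715255737], [0.5389999747276306, 0.22699999809265137], [0.45100000500679016, 0.2460000067949295]]
px [333.1834  57.3712] ctr [ 0.5606 -0.0156] size mm [78.0323 48.9028] ang 11.879146575927734 
  corners [[0.5170000195503235, 0.0], [0.5270000100135803, -0.04800000041723251], [0.6039999723434448, -0.03200000151991844], [0.593999981880188, 0.01600000075995922]]
px [91.4504 57.0687] ctr [0.563  0.3219] size mm [125.1597  47.8856] ang 9.398571968078613 
  corners [[0.4970000088214874, 0.33500000834465027], [0.5049999952316284, 0.2879999876022339], [0.6290000081062317, 0.3089999854564667], [0.6209999918937683, 0.35600000619888306]]
```

Run:
```python
import cv2,numpy as np
s=cv2.imread('pics/scene0.png')[176:240,150:240]
s=np.clip((s.astype(float)-90)*1.7,0,255).astype(np.uint8)
cv2.imwrite('pics/crop3.png',cv2.resize(s,None,fx=6,fy=6,interpolation=cv2.INTER_CUBIC))
```

```text
(no output)
```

View pics/crop3.png

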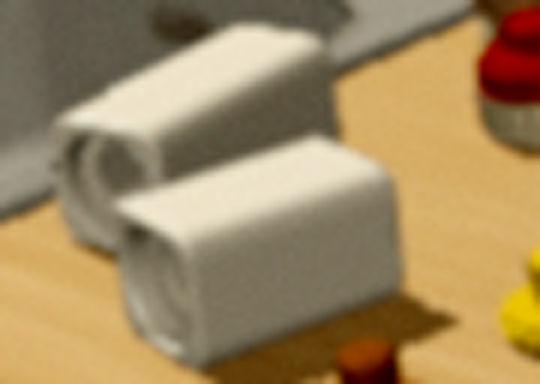

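All three mouths face the robot. From the lengths, can 1 is tall (axis yaw +9.4°), can 2 is short (-11.7°) and can 3 is small (+11.9°). My plan is to grip each near its mouth with the tool tilted 45° forward, lift, roll 180° about the tool axis so it stands upright, and set it on the blade from the far spot to the near one.

```bash
cat >> h.py <<'E'
from scipy.spatial.transform import Rotation as Ro, Slerp
def pose(heading,tilt_deg,flip):
    """tool z tilted forward from down by tilt along heading; flip: camera on the robot side/below"""
    h=np.array([np.cos(heading),np.sin(heading),0]); t=np.radians(tilt_deg)
    z=np.sin(t)*h-np.cos(t)*np.array([0,0,1.]); y=np.cross(z,[0,0,1.]) if tilt_deg>1e-6 else np.array([h[1],-h[0],0])
    y/=np.linalg.norm(y); y= -y if flip else y
    return np.c_[np.cross(y,z),y,z]
def plan(wps,start=None):
    """wps: list of (pos,R); prints per-call pose numbers and rows needed"""
    o=get_obs(); p,R=(o['tcp_pos'],o['ee_rot']) if start is None else start
    for P,Q in wps:
        P=np.array(P,float); rel=Ro.from_matrix(R.T@Q).as_rotvec()
        n=1
        while True:
            dR=Ro.from_rotvec(rel/n); T=(P-p)/n; Rc=R.copy(); ok=True; out=[]
            for i in range(n):
                s=Rc.T@T/.1; a=dR.as_rotvec()/(np.pi/2); ok&=abs(s).max()<=1 and abs(a).max()<=1
                out.append(np.r_[s,a]); Rc=Rc@dR.as_matrix()
            if ok: break
            n+=1
        rows=int(np.ceil(max(np.linalg.norm(T)/.06,np.degrees(np.linalg.norm(rel/n))/10.5)))+1
        for q in out: print(rows,np.round(q,3).tolist())
        print('--'); p,R=P,Q
E
python3 - <<'E'
from h import *
a=.207; R=pose(a,45,True); g=np.array([.553,-.018,.031]); t=g+.0187*R[:,2]
print(t,R[:,2])
plan([([.43,-.03,.30],pose(a,0,True)),(t-.12*R[:,2],R),(t,R)])
E
```

```text
[ 0.5659 -0.0153  0.0178] [ 0.692   0.1453 -0.7071]
10 [0.059, 0.422, 0.45, 0.001, -0.0, 0.935]
10 [0.426, -0.016, 0.45, 0.001, -0.0, 0.935]
--
3 [-0.171, -0.045, 0.658, -0.0, -0.167, -0.0]
3 [0.005, -0.045, 0.68, -0.0, -0.167, -0.0]
3 [0.181, -0.045, 0.655, -0.0, -0.167, -0.0]
--
2 [0.0, 0.0, 0.6, 0.0, 0.0, 0.0]
2 [0.0, 0.0, 0.6, 0.0, 0.0, 0.0]
--
```

>>> carry_out --pt "0.06 0.42 0.45 0 0 -0.5" --pt "0.06 0.42 0.45 0 0 -0.5" --pt "0.06 0.42 0.45 0 0 -0.5" --pt "0.06 0.42 0.45 0 0 -0.5" --pt "0.06 0.42 0.45 0 0 -0.5" --pt "0.06 0.42 0.45 0 0 -1" --pt "0.06 0.42 0.45 0 0 -1" --pt "0.06 0.42 0.45 0 0 -1" --pt "0.06 0.42 0.45 0 0 -1" --pt "0.06 0.42 0.45 0 0 -1"

```text
time_s: 3.15
tcp_pos: [0.4232, 0.0103, 0.3454]
ee_rot: [[0.003, 1.0, -0.001], [1.0, -0.003, -0.0], [-0.0, -0.001, -1.0]]
wrist_force: [-0.2, -0.5, 0.3]
finger_gap: 0.0855
gripper_force: 0.0
```

>>> carry_out --pt "-0.42 0.06 0.45 0 0 -0.5" --pt "-0.42 0.06 0.45 0 0 -0.5" --pt "-0.42 0.06 0.45 0 0 -0.5" --pt "-0.42 0.06 0.45 0 0 -0.5" --pt "-0.42 0.06 0.45 0 0 -0.5" --pt "-0.42 0.06 0.45 0 0 -1" --pt "-0.42 0.06 0.45 0 0 -1" --pt "-0.42 0.06 0.45 0 0 -1" --pt "-0.42 0.06 0.45 0 0 -1" --pt "-0.42 0.06 0.45 0 0 -1"

```text
time_s: 4.4
tcp_pos: [0.4293, -0.031, 0.3007]
ee_rot: [[-1.0, 0.003, -0.001], [0.003, 1.0, -0.0], [0.001, -0.0, -1.0]]
wrist_force: [0.2, 0.7, 0.1]
finger_gap: 0.0857
gripper_force: 0.0
```

>>> carry_out --pt "0 0 0 0 0 -0.13" --pt "0 0 0 0 0 -0.13" --pt "0 0 0 0 0 -0.13"

```text
time_s: 4.78
tcp_pos: [0.4296, -0.0306, 0.301]
ee_rot: [[-0.98, -0.198, -0.0], [-0.198, 0.98, -0.0], [0.0, 0.0, -1.0]]
wrist_force: [0.0, -1.0, -1.2]
finger_gap: 0.0852
gripper_force: 0.0
```

>>> carry_out --pt "-0.171 -0.045 0.658 0 -0.167 0" --pt "-0.171 -0.045 0.658 0 -0.167 0" --pt "-0.171 -0.045 0.658 0 -0.167 0"

```text
time_s: 5.15
tcp_pos: [0.4438, -0.0308, 0.2332]
ee_rot: [[-0.948, -0.199, 0.249], [-0.191, 0.98, 0.053], [-0.255, 0.003, -0.967]]
wrist_force: [0.2, 0.5, -0.2]
finger_gap: 0.0851
gripper_force: 0.0
```

>>> carry_out --pt "0.005 -0.045 0.68 0 -0.167 0" --pt "0.005 -0.045 0.68 0 -0.167 0" --pt "0.005 -0.045 0.68 0 -0.167 0"

```text
time_s: 5.52
tcp_pos: [0.4611, -0.0311, 0.1663]
ee_rot: [[-0.853, -0.2, 0.483], [-0.171, 0.98, 0.103], [-0.494, 0.006, -0.87]]
wrist_force: [-0.9, -0.4, 0.0]
finger_gap: 0.0856
gripper_force: 0.0
```

>>> carry_out --pt "0.181 -0.045 0.655 0 -0.167 0" --pt "0.181 -0.045 0.655 0 -0.167 0" --pt "0.181 -0.045 0.655 0 -0.167 0" --pt "0.181 -0.045 0.655 0 -0.167 0"

```text
time_s: 6.02
tcp_pos: [0.4859, -0.0355, 0.1042]
ee_rot: [[-0.694, -0.202, 0.691], [-0.141, 0.979, 0.144], [-0.706, 0.002, -0.709]]
wrist_force: [-0.6, 0.3, -0.9]
finger_gap: 0.0853
gripper_force: 0.0
```

Run:
```python
from h import *
o=get_obs();print(o['time_s'],o['qpos'],o['tcp_pos'],o['ee_rot'])
a=.207; R=pose(a,45,True); g=np.array([.553,-.018,.031]); t=g+.0187*R[:,2]
plan([(t,R)])
im=viewer.grab_frame('side'); cv2.imwrite("pics/s1.png",cv2.resize(im[100:320,180:460,::-1],None,fx=2.5,fy=2.5))
```

```text
6.025 [-0.5937  0.0889 -1.2877 -0.4127  0.53   -0.6263] [ 0.4859 -0.0355  0.1042] [[-0.6944 -0.2016  0.6907]
 [-0.1414  0.9795  0.1438]
 [-0.7055  0.0022 -0.7087]]
2 [0.012, 0.018, 0.597, -0.0, -0.001, -0.001]
2 [0.013, 0.017, 0.597, -0.0, -0.001, -0.001]
--
```

View pics/s1.png

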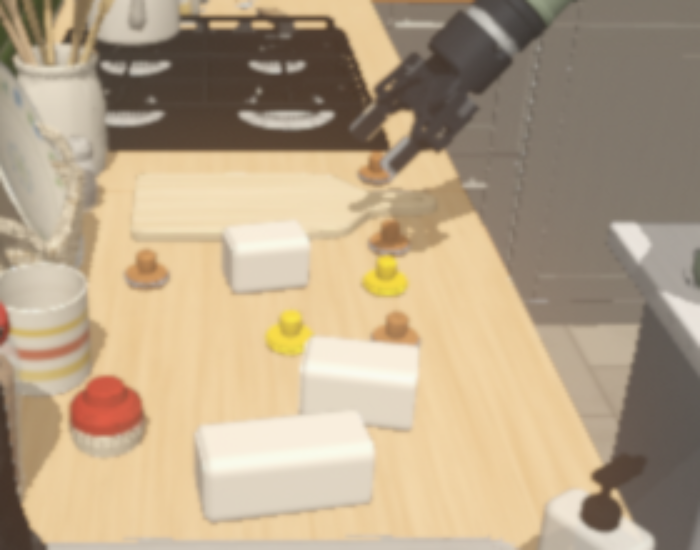

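The gripper is lined up in front of can 3, with the can top at (265,245) in the crop and the fingers at about (380,130). I'll advance and grip.

>>> carry_out --pt "0.012 0.018 0.6 0 0 0" --pt "0.012 0.018 0.6 0 0 0" --pt "0.012 0.018 0.6 0 0 0"

```text
time_s: 6.45
tcp_pos: [0.5255, -0.0235, 0.0615]
ee_rot: [[-0.693, -0.205, 0.692], [-0.144, 0.979, 0.145], [-0.707, 0.001, -0.707]]
wrist_force: [-0.3, 0.2, 0.4]
finger_gap: 0.0857
gripper_force: 0.0
```

>>> carry_out --pt "0.013 0.017 0.3 0 0 0" --pt "0.013 0.017 0.45 0 0 0" --pt "0.013 0.017 0.6 0 0 0" --pt "0.013 0.017 0.6 0 0 0"

```text
time_s: 6.95
tcp_pos: [0.5666, -0.0143, 0.021]
ee_rot: [[-0.689, -0.203, 0.696], [-0.145, 0.979, 0.143], [-0.71, -0.002, -0.704]]
wrist_force: [-0.3, 0.5, -0.5]
finger_gap: 0.0852
gripper_force: 0.0
```

>>> carry_out --pt "0 0 0 0 0 0" --pt "0 0 0 0 0 0" --pt "0 0 0 0 0 0" --pt "0 0 0 0 0 0" --pt "0 0 0 0 0 0" --pt "0 0 0 0 0 0" --pt "0 0 0 0 0 0" --pt "0 0 0 0 0 0" --jaw 255 --grip_force 80

```text
time_s: 7.95
tcp_pos: [0.565, -0.0142, 0.0202]
ee_rot: [[-0.69, -0.202, 0.695], [-0.143, 0.979, 0.143], [-0.71, -0.001, -0.704]]
wrist_force: [-8.3, -3.0, 15.2]
finger_gap: 0.0564
gripper_force: 83.7
```

```bash
cat >> h.py <<'E'
def place(Rg,pg,ctr,hg,target,hp):
    """R,p of TCP that stands the can (grasped at Rg,pg, centre ctr, axis heading hg, mouth to robot) upright at target"""
    H=lambda a:(np.array([np.cos(a),np.sin(a),0]),np.array([-np.sin(a),np.cos(a),0]))
    U=np.array([0,0,1.]); h,L=H(hg); C=np.c_[U,L,-h]; h,L=H(hp); D=np.c_[-h,-L,U]
    A=D@C.T; return np.array(target)-A@(np.array(ctr)-pg), A@Rg
E
python3 - <<'E'
from h import *
o=get_obs();R,p=o['ee_rot'],o['tcp_pos'];np.savez('g3.npz',R=R,p=p)
hg=np.arctan2(-R[0,1],R[1,1]);print(hg)
P,Q=place(R,p,[.561,-.016,.029],hg,[.665,-.19,.057],-.2);print(P,Q)
up=p+[-.02,-.03,.16]
Pz=Q+0
mid=np.array([.52,-.09,.24])
plan([(up,R)]); 
# roll +180 split
h=R@Ro.from_rotvec([0,0,np.pi/2]).as_matrix(); f=R@Ro.from_rotvec([0,0,np.pi]).as_matrix()
plan([((up+mid)/2,h),(mid,f),(P+[0,0,.10],Q),(P,Q)],(up,R))
E
```

```text
0.20356517271063518
[ 0.6735 -0.1927  0.0527] [[ 0.696  -0.1974  0.6904]
 [-0.1402 -0.9803 -0.1391]
 [ 0.7042  0.     -0.71  ]]
3 [-0.478, -0.128, -0.654, 0.0, 0.0, 0.0]
3 [-0.478, -0.128, -0.654, 0.0, 0.0, 0.0]
--
10 [-0.093, -0.199, -0.33, -0.0, 0.0, 1.0]
--
10 [-0.199, 0.093, -0.33, -0.0, -0.0, 1.0]
--
3 [0.146, 0.657, 0.768, -0.09, -0.003, 0.091]
3 [0.233, 0.515, 0.851, -0.09, -0.003, 0.091]
--
3 [-0.704, -0.0, 0.71, 0.0, 0.0, 0.0]
--
```

>>> carry_out --pt "-0.24 -0.06 -0.33 0 0 0" --pt "-0.478 -0.128 -0.654 0 0 0" --pt "-0.478 -0.128 -0.654 0 0 0"

```text
time_s: 8.32
tcp_pos: [0.556, -0.0299, 0.1018]
ee_rot: [[-0.688, -0.202, 0.697], [-0.144, 0.979, 0.141], [-0.711, -0.004, -0.703]]
wrist_force: [0.3, 0.2, -1.9]
finger_gap: 0.0561
gripper_force: 86.7
```

>>> carry_out --pt "-0.478 -0.128 -0.654 0 0 0" --pt "-0.478 -0.128 -0.654 0 0 0" --pt "-0.478 -0.128 -0.654 0 0 0"

```text
time_s: 8.7
tcp_pos: [0.5455, -0.0443, 0.1786]
ee_rot: [[-0.691, -0.202, 0.694], [-0.143, 0.979, 0.142], [-0.708, -0.001, -0.706]]
wrist_force: [0.2, -0.2, -1.7]
finger_gap: 0.056
gripper_force: 86.8
```

>>> carry_out --pt "-0.093 -0.199 -0.33 0 0 1" --pt "-0.093 -0.199 -0.33 0 0 1" --pt "-0.093 -0.199 -0.33 0 0 1" --pt "-0.093 -0.199 -0.33 0 0 1" --pt "-0.093 -0.199 -0.33 0 0 1" --pt "-0.093 -0.199 -0.33 0 0 1" --pt "-0.093 -0.199 -0.33 0 0 1" --pt "-0.093 -0.199 -0.33 0 0 1" --pt "-0.093 -0.199 -0.33 0 0 1" --pt "-0.093 -0.199 -0.33 0 0 1"

```text
time_s: 9.95
tcp_pos: [0.5315, -0.0656, 0.2049]
ee_rot: [[-0.204, 0.695, 0.69], [0.979, 0.142, 0.146], [0.003, 0.705, -0.709]]
wrist_force: [-0.2, 0.3, -2.9]
finger_gap: 0.0562
gripper_force: 87.0
```

>>> carry_out --pt "-0.199 0.093 -0.33 0 0 1" --pt "-0.199 0.093 -0.33 0 0 1" --pt "-0.199 0.093 -0.33 0 0 1" --pt "-0.199 0.093 -0.33 0 0 1" --pt "-0.199 0.093 -0.33 0 0 1" --pt "-0.199 0.093 -0.33 0 0 1" --pt "-0.199 0.093 -0.33 0 0 1" --pt "-0.199 0.093 -0.33 0 0 1" --pt "-0.199 0.093 -0.33 0 0 1" --pt "-0.199 0.093 -0.33 0 0 1"

```text
time_s: 11.2
tcp_pos: [0.5199, -0.089, 0.2362]
ee_rot: [[0.693, 0.204, 0.691], [0.144, -0.979, 0.145], [0.706, -0.001, -0.708]]
wrist_force: [0.1, -1.2, -2.0]
finger_gap: 0.0566
gripper_force: 87.0
```

>>> carry_out --pt "0.146 0.657 0.768 -0.09 -0.003 0.091" --pt "0.146 0.657 0.768 -0.09 -0.003 0.091" --pt "0.146 0.657 0.768 -0.09 -0.003 0.091"

```text
time_s: 11.58
tcp_pos: [0.5975, -0.1405, 0.191]
ee_rot: [[0.713, 0.005, 0.702], [0.003, -1.0, 0.005], [0.702, -0.002, -0.713]]
wrist_force: [-1.4, 0.3, -2.7]
finger_gap: 0.0559
gripper_force: 87.2
```

>>> carry_out --pt "0.233 0.515 0.851 -0.09 -0.003 0.091" --pt "0.233 0.515 0.851 -0.09 -0.003 0.091" --pt "0.233 0.515 0.851 -0.09 -0.003 0.091" --pt "0.233 0.515 0.851 -0.09 -0.003 0.091"

```text
time_s: 12.08
tcp_pos: [0.6724, -0.1911, 0.1487]
ee_rot: [[0.701, -0.196, 0.685], [-0.141, -0.981, -0.136], [0.699, -0.001, -0.715]]
wrist_force: [-0.8, 0.9, -2.8]
finger_gap: 0.0563
gripper_force: 87.4
```

Run:
```python
from h import *
g=np.load('g3.npz');R,p=g['R'],g['p']
P,Q=place(R,p,[.561,-.016,.029],.2036,[.665,-.19,.057],-.2)
o=get_obs();print(o['time_s'],o['qpos'],o['finger_gap'],o['gripper_force'],o['tcp_pos'],o['wrist_force'])
plan([(P,Q)])
a=viewer.grab_frame('scene')[120:330,210:490,::-1];b=viewer.grab_frame('side')[60:270,160:440,::-1]
cv2.imwrite("pics/s2.png",cv2.resize(np.hstack([a,b]),None,fx=1.42,fy=1.42))
```

```text
12.075 [-0.476   0.2735 -0.831  -0.2874  0.1948  2.9403] 0.05634448240258393 87.37523121759295 [ 0.6724 -0.1911  0.1487] [-0.7631  0.9011 -2.8118]
3 [-0.661, 0.015, 0.697, -0.002, 0.005, 0.0]
--
```

View pics/s2.png

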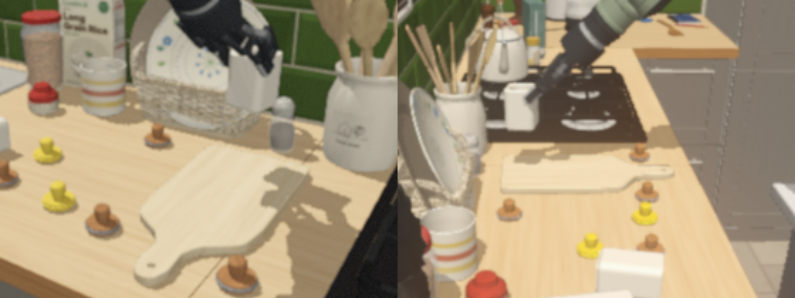

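The can hangs upright over the far end of the blade, at (253,80) on the left and (522,105) on the right. I'll lower it.

>>> carry_out --pt "-0.33 0.008 0.35 0 0.005 0" --pt "-0.5 0.012 0.52 0 0.005 0" --pt "-0.66 0.015 0.69 0 0.005 0" --pt "-0.66 0.015 0.69 0 0.005 0" --pt "-0.66 0.015 0.69 0 0.005 0"

```text
time_s: 12.8
tcp_pos: [0.6749, -0.1936, 0.0556]
ee_rot: [[0.693, -0.196, 0.693], [-0.139, -0.981, -0.138], [0.707, -0.001, -0.707]]
wrist_force: [0.4, -0.4, -1.4]
finger_gap: 0.0565
gripper_force: 87.6
```

>>> carry_out --pt "-0.014 0 0.014 0 0 0" --pt "-0.014 0 0.014 0 0 0" --pt "-0.014 0 0.014 0 0 0"

```text
time_s: 13.18
tcp_pos: [0.6747, -0.1935, 0.0527]
ee_rot: [[0.694, -0.196, 0.693], [-0.139, -0.981, -0.138], [0.706, -0.001, -0.708]]
wrist_force: [-0.3, -0.1, -2.3]
finger_gap: 0.056
gripper_force: 87.6
```

>>> carry_out --pt "-0.01 0 0.01 0 0 0" --pt "-0.01 0 0.01 0 0 0" --pt "-0.01 0 0.01 0 0 0"

```text
time_s: 13.55
tcp_pos: [0.6748, -0.1935, 0.051]
ee_rot: [[0.694, -0.196, 0.693], [-0.139, -0.981, -0.138], [0.706, -0.001, -0.708]]
wrist_force: [-1.5, 0.8, 0.7]
finger_gap: 0.0562
gripper_force: 87.7
```

>>> carry_out --pt "0 0 0 0 0 0" --pt "0 0 0 0 0 0" --pt "0 0 0 0 0 0" --pt "0 0 0 0 0 0" --jaw 0

```text
time_s: 14.05
tcp_pos: [0.6746, -0.1934, 0.0507]
ee_rot: [[0.694, -0.196, 0.692], [-0.14, -0.981, -0.138], [0.706, -0.001, -0.708]]
wrist_force: [-1.1, 0.1, 0.3]
finger_gap: 0.0851
gripper_force: 0.0
```

>>> carry_out --pt "0 0 -0.3 0 0 0" --pt "0 0 -0.8 0 0 0" --pt "0 0 -1 0 0 0" --pt "0 0 -1 0 0 0"

```text
time_s: 14.55
tcp_pos: [0.6053, -0.1799, 0.123]
ee_rot: [[0.693, -0.197, 0.694], [-0.139, -0.98, -0.139], [0.707, -0.0, -0.707]]
wrist_force: [1.0, -1.3, -0.7]
finger_gap: 0.0852
gripper_force: 0.0
```

Run:
```python
from h import *
o=get_obs();p,R=o['tcp_pos'],o['ee_rot'];print(o['time_s'],p)
hd=-.204;Q=pose(hd,35,True);g=np.array([.478,.2154,.030]);t=g+.0187*Q[:,2];print(t)
q1=R@Ro.from_rotvec([0,0,-np.pi/2]).as_matrix();q2=R@Ro.from_rotvec([0,0,-np.pi]).as_matrix()
plan([([.55,-.10,.2],q1),([.51,-.02,.22],q2),(t+[0,0,.12],Q),(t,Q)])
m=viewer.camera_model('wrist');im=viewer.grab_frame('wrist');cv2.imwrite("pics/w2.png",im[:,:,::-1])
```

```text
14.55 [ 0.6053 -0.1799  0.123 ]
[0.4885 0.2132 0.0147]
6 [0.025, -0.337, -0.519, -0.0, -0.0, -0.5]
6 [0.256, -0.221, -0.519, -0.0, -0.0, -0.5]
--
10 [0.706, -0.247, -0.53, -0.0, 0.0, -1.0]
--
3 [0.359, 0.748, 0.043, 0.001, 0.037, 0.001]
3 [0.357, 0.748, 0.063, 0.001, 0.037, 0.001]
3 [0.354, 0.747, 0.083, 0.001, 0.037, 0.001]
--
3 [0.688, 0.0, 0.983, 0.0, 0.0, 0.0]
--
```

View pics/w2.png

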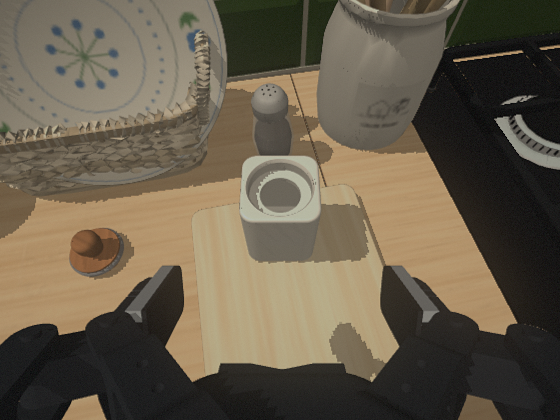

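Can 3 stands upright with its mouth at (281,193), on the far part of the blade, and the salt shaker is untouched. Next is can 2.

>>> carry_out --pt "0.025 -0.337 -0.519 0 0 -0.5" --pt "0.025 -0.337 -0.519 0 0 -0.5" --pt "0.025 -0.337 -0.519 0 0 -0.5" --pt "0.025 -0.337 -0.519 0 0 -0.5" --pt "0.025 -0.337 -0.519 0 0 -0.5"

```text
time_s: 15.22
tcp_pos: [0.5782, -0.1398, 0.1593]
ee_rot: [[0.63, 0.353, 0.692], [0.594, -0.792, -0.137], [0.5, 0.498, -0.709]]
wrist_force: [-0.1, -0.9, 0.2]
finger_gap: 0.0851
gripper_force: 0.0
```

>>> carry_out --pt "0.256 -0.221 -0.519 0 0 -0.5" --pt "0.256 -0.221 -0.519 0 0 -0.5" --pt "0.256 -0.221 -0.519 0 0 -0.5" --pt "0.256 -0.221 -0.519 0 0 -0.5" --pt "0.256 -0.221 -0.519 0 0 -0.5"

```text
time_s: 15.85
tcp_pos: [0.5504, -0.0999, 0.1983]
ee_rot: [[0.198, 0.694, 0.692], [0.98, -0.142, -0.138], [0.002, 0.706, -0.709]]
wrist_force: [-0.1, -1.4, 0.1]
finger_gap: 0.0851
gripper_force: 0.0
```

>>> carry_out --pt "0.706 -0.247 -0.53 0 0 -1" --pt "0.706 -0.247 -0.53 0 0 -1" --pt "0.706 -0.247 -0.53 0 0 -1" --pt "0.706 -0.247 -0.53 0 0 -1" --pt "0.706 -0.247 -0.53 0 0 -1" --pt "0.706 -0.247 -0.53 0 0 -1" --pt "0.706 -0.247 -0.53 0 0 -1" --pt "0.706 -0.247 -0.53 0 0 -1" --pt "0.706 -0.247 -0.53 0 0 -1" --pt "0.706 -0.247 -0.53 0 0 -1"

```text
time_s: 17.1
tcp_pos: [0.5102, -0.0199, 0.2185]
ee_rot: [[-0.694, 0.199, 0.692], [0.143, 0.98, -0.138], [-0.705, 0.003, -0.709]]
wrist_force: [-0.9, -0.6, 0.3]
finger_gap: 0.0854
gripper_force: 0.0
```

>>> carry_out --pt "0.359 0.748 0.043 0 0.037 0" --pt "0.359 0.748 0.043 0 0.037 0" --pt "0.359 0.748 0.043 0 0.037 0"

```text
time_s: 17.48
tcp_pos: [0.5024, 0.0592, 0.1895]
ee_rot: [[-0.735, 0.195, 0.65], [0.147, 0.981, -0.128], [-0.662, 0.002, -0.749]]
wrist_force: [-0.2, -0.6, -0.6]
finger_gap: 0.0856
gripper_force: 0.0
```

>>> carry_out --pt "0.357 0.748 0.063 0 0.037 0" --pt "0.357 0.748 0.063 0 0.037 0" --pt "0.357 0.748 0.063 0 0.037 0"

```text
time_s: 17.85
tcp_pos: [0.4955, 0.136, 0.1618]
ee_rot: [[-0.771, 0.196, 0.607], [0.155, 0.981, -0.12], [-0.618, 0.001, -0.786]]
wrist_force: [0.0, -0.3, -1.0]
finger_gap: 0.0854
gripper_force: 0.0
```

>>> carry_out --pt "0.354 0.747 0.083 0 0.037 0" --pt "0.354 0.747 0.083 0 0.037 0" --pt "0.354 0.747 0.083 0 0.037 0" --pt "0.354 0.747 0.083 0 0.037 0"

```text
time_s: 18.35
tcp_pos: [0.488, 0.2118, 0.1341]
ee_rot: [[-0.804, 0.198, 0.561], [0.163, 0.98, -0.113], [-0.572, 0.001, -0.82]]
wrist_force: [0.2, 0.1, 0.0]
finger_gap: 0.0852
gripper_force: 0.0
```

Run:
```python
from h import *
o=get_obs();p,R=o['tcp_pos'],o['ee_rot'];print(o['time_s'],o['qpos'],p,R[:,2])
hd=-.204;Q=pose(hd,35,True);g=np.array([.478,.2154,.030]);t=g+.0187*Q[:,2];print(t)
plan([(t,Q)])
from cans import topfaces
m=viewer.camera_model('side');im=np.ascontiguousarray(viewer.grab_frame('side')[:,:,::-1])
topfaces(im,m,(230,180,370,320),225)
```

```text
18.35 [ 0.5032  0.1149 -0.9007  0.0653 -0.3785  0.6075] [0.488  0.2118 0.1341] [ 0.5613 -0.1129 -0.8199]
[0.4885 0.2132 0.0147]
3 [0.682, 0.014, 0.98, 0.002, -0.001, 0.002]
--
px [307.7647 264.3979] ctr [0.5378 0.2841] size mm [228.9846 128.2636] ang 62.57729721069336 
  corners [[0.42800000309944153, 0.21199999749660492], [0.5419999957084656, 0.15299999713897705], [0.6470000147819519, 0.35600000619888306], [0.5339999794960022, 0.41499999165534973]]
```

>>> carry_out --pt "0.3 0.006 0.43 0 0 0" --pt "0.5 0.01 0.72 0 0 0" --pt "0.682 0.014 0.98 0 0 0" --pt "0.682 0.014 0.98 0 0 0" --pt "0.682 0.014 0.98 0 0 0"

```text
time_s: 19.02
tcp_pos: [0.4891, 0.2144, 0.0156]
ee_rot: [[-0.803, 0.198, 0.562], [0.163, 0.98, -0.112], [-0.573, 0.002, -0.819]]
wrist_force: [-0.1, 0.3, 0.1]
finger_gap: 0.0854
gripper_force: 0.0
```

>>> carry_out --pt "0 0 0 0 0 0" --pt "0 0 0 0 0 0" --pt "0 0 0 0 0 0" --pt "0 0 0 0 0 0" --pt "0 0 0 0 0 0" --pt "0 0 0 0 0 0" --pt "0 0 0 0 0 0" --pt "0 0 0 0 0 0" --jaw 255 --grip_force 90

```text
time_s: 20.02
tcp_pos: [0.4894, 0.215, 0.0167]
ee_rot: [[-0.802, 0.197, 0.565], [0.162, 0.98, -0.112], [-0.575, 0.002, -0.818]]
wrist_force: [-5.6, -1.8, 11.5]
finger_gap: 0.0558
gripper_force: 93.9
```

Run:
```python
from h import *
o=get_obs();R,p=o['ee_rot'],o['tcp_pos'];np.savez('g2.npz',R=R,p=p)
hg=np.arctan2(-R[0,1],R[1,1]);print(hg,o['finger_gap'],o['wrist_force'])
P,Q=place(R,p,[.490,.213,.029],hg,[.58,-.19,.065],-.2);print(P,Q)
up=p+[.02,-.05,.17]; mid=np.array([.54,0.,.25])
h=R@Ro.from_rotvec([0,0,np.pi/2]).as_matrix(); f=R@Ro.from_rotvec([0,0,np.pi]).as_matrix()
plan([(up,R),((up+mid)/2,h),(mid,f),(P+[0,0,.09],Q),(P,Q)])
```

```text
-0.19833970149751787 0.0558375017858834 [-5.6214 -1.7652 11.506 ]
[ 0.5917 -0.1943  0.0659] [[ 0.5638 -0.2008  0.8011]
 [-0.1156 -0.9796 -0.1642]
 [ 0.8178 -0.     -0.5755]]
3 [-0.61, -0.224, -0.611, 0.0, 0.0, 0.0]
3 [-0.61, -0.224, -0.611, 0.0, 0.0, 0.0]
--
10 [-0.439, -0.778, -0.081, 0.0, -0.0, 1.0]
--
6 [-0.389, 0.219, -0.04, 0.0, 0.0, 0.5]
6 [-0.12, 0.43, -0.04, 0.0, 0.0, 0.5]
--
3 [0.094, 0.902, 0.639, -0.001, 0.11, 0.0]
3 [-0.016, 0.901, 0.648, -0.001, 0.11, 0.0]
--
3 [-0.736, 0.0, 0.518, 0.0, 0.0, 0.0]
--
```

>>> carry_out --pt "-0.3 -0.11 -0.3 0 0 0" --pt "-0.61 -0.224 -0.611 0 0 0" --pt "-0.61 -0.224 -0.611 0 0 0"

```text
time_s: 20.4
tcp_pos: [0.5015, 0.1907, 0.104]
ee_rot: [[-0.8, 0.197, 0.567], [0.164, 0.98, -0.109], [-0.578, 0.006, -0.816]]
wrist_force: [0.4, -0.3, -1.9]
finger_gap: 0.0558
gripper_force: 97.3
```

>>> carry_out --pt "-0.61 -0.224 -0.611 0 0 0" --pt "-0.61 -0.224 -0.611 0 0 0" --pt "-0.61 -0.224 -0.611 0 0 0"

```text
time_s: 20.78
tcp_pos: [0.51, 0.1652, 0.1859]
ee_rot: [[-0.802, 0.197, 0.564], [0.163, 0.98, -0.11], [-0.574, 0.003, -0.819]]
wrist_force: [0.4, 0.4, -2.5]
finger_gap: 0.056
gripper_force: 97.3
```

>>> carry_out --pt "-0.439 -0.778 -0.081 0 0 1" --pt "-0.439 -0.778 -0.081 0 0 1" --pt "-0.439 -0.778 -0.081 0 0 1" --pt "-0.439 -0.778 -0.081 0 0 1" --pt "-0.439 -0.778 -0.081 0 0 1" --pt "-0.439 -0.778 -0.081 0 0 1" --pt "-0.439 -0.778 -0.081 0 0 1" --pt "-0.439 -0.778 -0.081 0 0 1" --pt "-0.439 -0.778 -0.081 0 0 1" --pt "-0.439 -0.778 -0.081 0 0 1"

```text
time_s: 22.02
tcp_pos: [0.5228, 0.0828, 0.2131]
ee_rot: [[0.195, 0.807, 0.558], [0.981, -0.16, -0.111], [-0.001, 0.569, -0.823]]
wrist_force: [-0.1, 0.1, -1.1]
finger_gap: 0.0561
gripper_force: 97.3
```

>>> carry_out --pt "-0.389 0.219 -0.04 0 0 0.5" --pt "-0.389 0.219 -0.04 0 0 0.5" --pt "-0.389 0.219 -0.04 0 0 0.5" --pt "-0.389 0.219 -0.04 0 0 0.5" --pt "-0.389 0.219 -0.04 0 0 0.5" --pt "-0.389 0.219 -0.04 0 0 0.5"

```text
time_s: 22.78
tcp_pos: [0.5318, 0.0413, 0.2309]
ee_rot: [[0.707, 0.432, 0.56], [0.581, -0.806, -0.111], [0.403, 0.404, -0.821]]
wrist_force: [-0.3, -0.1, -1.6]
finger_gap: 0.056
gripper_force: 97.3
```

>>> carry_out --pt "-0.12 0.43 -0.04 0 0 0.5" --pt "-0.12 0.43 -0.04 0 0 0.5" --pt "-0.12 0.43 -0.04 0 0 0.5" --pt "-0.12 0.43 -0.04 0 0 0.5" --pt "-0.12 0.43 -0.04 0 0 0.5" --pt "-0.12 0.43 -0.04 0 0 0.5"

```text
time_s: 23.52
tcp_pos: [0.5366, -0.0189, 0.2475]
ee_rot: [[0.808, -0.171, 0.564], [-0.14, -0.985, -0.097], [0.572, -0.0, -0.82]]
wrist_force: [0.2, -0.1, -1.7]
finger_gap: 0.0559
gripper_force: 97.4
```

>>> carry_out --pt "0.094 0.902 0.639 0 0.11 0" --pt "0.094 0.902 0.639 0 0.11 0" --pt "0.094 0.902 0.639 0 0.11 0"

```text
time_s: 23.9
tcp_pos: [0.5632, -0.1177, 0.1974]
ee_rot: [[0.701, -0.176, 0.691], [-0.126, -0.984, -0.123], [0.702, -0.001, -0.712]]
wrist_force: [-0.7, 1.1, -1.5]
finger_gap: 0.056
gripper_force: 97.7
```

>>> carry_out --pt "-0.016 0.901 0.648 0 0.11 0" --pt "-0.016 0.901 0.648 0 0.11 0" --pt "-0.016 0.901 0.648 0 0.11 0" --pt "-0.016 0.901 0.648 0 0.11 0"

```text
time_s: 24.4
tcp_pos: [0.594, -0.2107, 0.1525]
ee_rot: [[0.571, -0.17, 0.803], [-0.1, -0.985, -0.137], [0.815, -0.002, -0.58]]
wrist_force: [0.6, 0.2, -2.4]
finger_gap: 0.0562
gripper_force: 97.7
```

Run:
```python
from h import *
g=np.load('g2.npz');R,p=g['R'],g['p']
P,Q=place(R,p,[.490,.213,.029],-.198,[.58,-.19,.065],-.2)
o=get_obs();print(o['time_s'],o['qpos'],o['finger_gap'],o['gripper_force'],o['tcp_pos'],o['wrist_force'])
plan([(P,Q)])
a=viewer.grab_frame('scene')[120:330,210:490,::-1];b=viewer.grab_frame('side')[60:270,160:440,::-1]
cv2.imwrite("pics/s3.png",cv2.resize(np.hstack([a,b]),None,fx=1.42,fy=1.42))
```

```text
24.4 [-0.6716  0.2531 -1.1447 -0.716   0.4034  2.8358] 0.05618100739997713 97.65247374773026 [ 0.594  -0.2107  0.1525] [ 0.6392  0.1518 -2.3692]
3 [-0.735, -0.156, 0.461, -0.017, 0.003, 0.011]
--
```

View pics/s3.png

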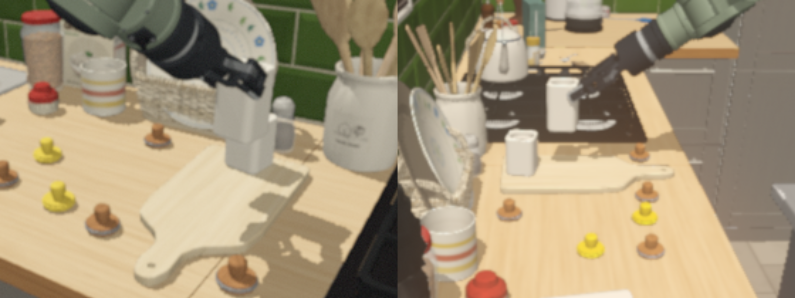

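Can 2 is held upright over the middle of the blade, at (245,105) on the left, with can 3 standing behind it. I'll lower it with the measured correction.

>>> carry_out --pt "-0.3 -0.1 0.18 -0.017 0 0.011" --pt "-0.5 -0.156 0.3 -0.017 0.003 0.011" --pt "-0.65 -0.156 0.4 -0.017 0.003 0.011" --pt "-0.65 -0.156 0.4 -0.017 0.003 0.011" --pt "-0.65 -0.156 0.4 -0.017 0.003 0.011"

```text
time_s: 25.12
tcp_pos: [0.5928, -0.1943, 0.0795]
ee_rot: [[0.56, -0.2, 0.804], [-0.113, -0.98, -0.165], [0.821, 0.002, -0.571]]
wrist_force: [0.1, -0.3, -1.6]
finger_gap: 0.056
gripper_force: 97.6
```

Run:
```python
from h import *
g=np.load('g2.npz');R,p=g['R'],g['p']
P,Q=place(R,p,[.490,.213,.029],-.198,[.58,-.19,.062],-.2)
o=get_obs();print(o['tcp_pos'],P,o['wrist_force'])
plan([(P,Q)])
```

```text
[ 0.5928 -0.1943  0.0795] [ 0.5917 -0.1943  0.0629] [ 0.0741 -0.2519 -1.6425]
2 [-0.142, 0.002, 0.086, 0.0, -0.003, 0.002]
--
```

>>> carry_out --pt "-0.07 0 0.04 0 -0.003 0" --pt "-0.14 0 0.086 0 -0.003 0" --pt "-0.14 0 0.086 0 -0.003 0" --pt "-0.14 0 0.086 0 -0.003 0"

```text
time_s: 25.62
tcp_pos: [0.5932, -0.1949, 0.0652]
ee_rot: [[0.559, -0.198, 0.805], [-0.111, -0.98, -0.164], [0.822, 0.003, -0.57]]
wrist_force: [-6.3, 4.0, 18.1]
finger_gap: 0.056
gripper_force: 99.8
```

>>> carry_out --pt "-0.012 0 0.008 0 0 0" --pt "-0.012 0 0.008 0 0 0" --pt "-0.012 0 0.008 0 0 0"

```text
time_s: 26.0
tcp_pos: [0.5933, -0.1949, 0.0652]
ee_rot: [[0.557, -0.198, 0.807], [-0.109, -0.98, -0.165], [0.823, 0.003, -0.568]]
wrist_force: [-14.7, 5.6, 27.6]
finger_gap: 0.056
gripper_force: 101.0
```

>>> carry_out --pt "0.022 0 -0.014 0 0 0" --pt "0.022 0 -0.014 0 0 0" --pt "0.022 0 -0.014 0 0 0"

```text
time_s: 26.38
tcp_pos: [0.5928, -0.195, 0.0651]
ee_rot: [[0.561, -0.199, 0.804], [-0.112, -0.98, -0.165], [0.82, 0.002, -0.572]]
wrist_force: [-2.4, 2.6, 12.0]
finger_gap: 0.056
gripper_force: 98.9
```

>>> carry_out --pt "0 0 0 0 0 0" --pt "0 0 0 0 0 0" --pt "0 0 0 0 0 0" --pt "0 0 0 0 0 0" --jaw 0

```text
time_s: 26.88
tcp_pos: [0.5906, -0.1945, 0.0618]
ee_rot: [[0.566, -0.201, 0.799], [-0.116, -0.98, -0.164], [0.816, 0.0, -0.578]]
wrist_force: [-0.5, -0.4, 0.2]
finger_gap: 0.0853
gripper_force: 0.0
```

>>> carry_out --pt "0 0 -0.3 0 0 0" --pt "0 0 -0.7 0 0 0" --pt "0 0 -0.9 0 0 0" --pt "0 0 -0.9 0 0 0"

```text
time_s: 27.38
tcp_pos: [0.537, -0.1922, 0.1251]
ee_rot: [[0.583, -0.195, 0.789], [-0.119, -0.981, -0.155], [0.804, -0.003, -0.595]]
wrist_force: [-0.0, 0.3, 0.0]
finger_gap: 0.0853
gripper_force: 0.0
```

Run:
```python
from h import *
o=get_obs();p,R=o['tcp_pos'],o['ee_rot'];print(o['time_s'],p,o['qpos'])
hd=.164;Q=pose(hd,40,True);c=np.array([.563,.321,.030]);g=c-.028*np.array([np.cos(hd),np.sin(hd),0]);t=g+.0187*Q[:,2];print(g,t)
q1=R@Ro.from_rotvec([0,0,-np.pi/2]).as_matrix();q2=R@Ro.from_rotvec([0,0,-np.pi]).as_matrix()
plan([([.51,-.08,.25],q1),([.51,.05,.25],q2),(t+[0,0,.12],Q),(t,Q)])
im=viewer.grab_frame('wrist');cv2.imwrite("pics/w3.png",im[:,:,::-1])
```

```text
27.375 [ 0.537  -0.1922  0.1251] [-0.7161  0.2711 -1.2961 -0.8605  0.4129  2.8158]
[0.5354 0.3164 0.03  ] [0.5472 0.3184 0.0157]
6 [0.357, -0.526, -0.565, 0.0, -0.0, -0.5]
6 [0.624, -0.12, -0.565, 0.0, -0.0, -0.5]
--
6 [0.638, -0.077, -0.101, -0.0, -0.0, -0.5]
6 [0.505, 0.396, -0.101, -0.0, -0.0, -0.5]
--
3 [0.34, 0.9, 0.186, -0.055, 0.05, -0.053]
3 [0.246, 0.904, 0.288, -0.055, 0.05, -0.053]
3 [0.145, 0.891, 0.381, -0.055, 0.05, -0.053]
--
4 [0.771, 0.0, 0.919, 0.0, 0.0, 0.0]
--
```

View pics/w3.png

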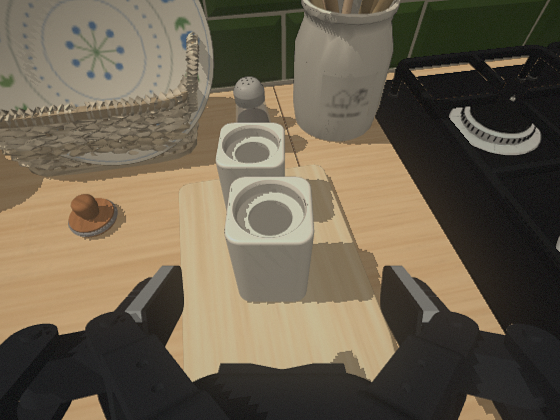

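Cans 3 and 2 stand well on the blade, with mouths at (250,150) and (270,215). For the tall can I'll grasp at 55° tilt so that it is placed at 35°, which keeps the elbow off its limit.

Run:
```python
from h import *
print('soap',ray(viewer.camera_model('side'),[(405,355),(425,360)],0.0),ray(viewer.camera_model('scene'),[(85,218)],0.0))
o=get_obs();p,R=o['tcp_pos'],o['ee_rot']
hd=.164;Q=pose(hd,55,True);c=np.array([.563,.321,.031]);g=c-.028*np.array([np.cos(hd),np.sin(hd),0]);t=g+.0187*Q[:,2];print(g,t)
q1=R@Ro.from_rotvec([0,0,-np.pi/2]).as_matrix();q2=R@Ro.from_rotvec([0,0,-np.pi]).as_matrix()
plan([([.54,-.08,.25],q1),([.55,.05,.25],q2),(t+[0,0,.12],Q),(t,Q)])
```

```text
soap [[0.3856 0.4692 0.    ]
 [0.3559 0.4803 0.    ]] [[0.3848 0.494  0.    ]]
[0.5354 0.3164 0.031 ] [0.5505 0.3189 0.0203]
6 [0.446, -0.555, -0.449, -0.0, -0.0, -0.5]
6 [0.708, -0.077, -0.449, -0.0, -0.0, -0.5]
--
6 [0.647, -0.048, -0.061, -0.0, 0.0, -0.5]
6 [0.492, 0.424, -0.061, -0.0, 0.0, -0.5]
--
3 [0.399, 0.878, 0.081, -0.062, -0.005, -0.045]
3 [0.337, 0.893, 0.163, -0.062, -0.005, -0.045]
3 [0.276, 0.895, 0.247, -0.062, -0.005, -0.045]
--
3 [0.983, 0.0, 0.688, 0.0, 0.0, 0.0]
--
```

>>> carry_out --pt "0.446 -0.555 -0.449 0 0 -0.5" --pt "0.446 -0.555 -0.449 0 0 -0.5" --pt "0.446 -0.555 -0.449 0 0 -0.5" --pt "0.446 -0.555 -0.449 0 0 -0.5" --pt "0.446 -0.555 -0.449 0 0 -0.5" --pt "0.446 -0.555 -0.449 0 0 -0.5"

```text
time_s: 28.18
tcp_pos: [0.5383, -0.1353, 0.1852]
ee_rot: [[0.552, 0.276, 0.787], [0.607, -0.78, -0.152], [0.572, 0.562, -0.598]]
wrist_force: [-0.4, 0.5, -0.8]
finger_gap: 0.0852
gripper_force: 0.0
```

>>> carry_out --pt "0.708 -0.077 -0.449 0 0 -0.5" --pt "0.708 -0.077 -0.449 0 0 -0.5" --pt "0.708 -0.077 -0.449 0 0 -0.5" --pt "0.708 -0.077 -0.449 0 0 -0.5" --pt "0.708 -0.077 -0.449 0 0 -0.5" --pt "0.708 -0.077 -0.449 0 0 -0.5"

```text
time_s: 28.92
tcp_pos: [0.5398, -0.0796, 0.2486]
ee_rot: [[0.196, 0.585, 0.787], [0.981, -0.123, -0.153], [0.007, 0.802, -0.598]]
wrist_force: [0.1, 0.3, -1.1]
finger_gap: 0.0853
gripper_force: 0.0
```

>>> carry_out --pt "0.647 -0.048 -0.061 0 0 -0.5" --pt "0.647 -0.048 -0.061 0 0 -0.5" --pt "0.647 -0.048 -0.061 0 0 -0.5" --pt "0.647 -0.048 -0.061 0 0 -0.5" --pt "0.647 -0.048 -0.061 0 0 -0.5" --pt "0.647 -0.048 -0.061 0 0 -0.5"

```text
time_s: 29.68
tcp_pos: [0.5448, -0.0148, 0.249]
ee_rot: [[-0.275, 0.552, 0.787], [0.78, 0.606, -0.153], [-0.562, 0.572, -0.597]]
wrist_force: [-0.5, 0.3, -0.1]
finger_gap: 0.0857
gripper_force: 0.0
```

>>> carry_out --pt "0.492 0.424 -0.061 0 0 -0.5" --pt "0.492 0.424 -0.061 0 0 -0.5" --pt "0.492 0.424 -0.061 0 0 -0.5" --pt "0.492 0.424 -0.061 0 0 -0.5" --pt "0.492 0.424 -0.061 0 0 -0.5" --pt "0.492 0.424 -0.061 0 0 -0.5"

```text
time_s: 30.42
tcp_pos: [0.5497, 0.0502, 0.2492]
ee_rot: [[-0.584, 0.196, 0.787], [0.123, 0.981, -0.153], [-0.802, 0.007, -0.597]]
wrist_force: [-0.2, -1.1, -0.7]
finger_gap: 0.0853
gripper_force: 0.0
```

>>> carry_out --pt "0.399 0.878 0.081 -0.062 -0.005 -0.045" --pt "0.399 0.878 0.081 -0.062 -0.005 -0.045" --pt "0.399 0.878 0.081 -0.062 -0.005 -0.045"

```text
time_s: 30.8
tcp_pos: [0.5492, 0.1417, 0.2113]
ee_rot: [[-0.59, 0.073, 0.804], [0.049, 0.997, -0.055], [-0.806, 0.007, -0.592]]
wrist_force: [0.7, -0.7, -0.2]
finger_gap: 0.0857
gripper_force: 0.0
```

>>> carry_out --pt "0.337 0.893 0.163 -0.062 -0.005 -0.045" --pt "0.337 0.893 0.163 -0.062 -0.005 -0.045" --pt "0.337 0.893 0.163 -0.062 -0.005 -0.045"

```text
time_s: 31.18
tcp_pos: [0.5498, 0.2308, 0.1758]
ee_rot: [[-0.584, -0.046, 0.811], [-0.022, 0.999, 0.041], [-0.812, 0.006, -0.584]]
wrist_force: [-0.4, -0.5, 0.1]
finger_gap: 0.0852
gripper_force: 0.0
```

>>> carry_out --pt "0.276 0.895 0.247 -0.062 -0.005 -0.045" --pt "0.276 0.895 0.247 -0.062 -0.005 -0.045" --pt "0.276 0.895 0.247 -0.062 -0.005 -0.045" --pt "0.276 0.895 0.247 -0.062 -0.005 -0.045"

```text
time_s: 31.68
tcp_pos: [0.55, 0.3185, 0.1409]
ee_rot: [[-0.569, -0.163, 0.806], [-0.09, 0.987, 0.136], [-0.818, 0.005, -0.576]]
wrist_force: [0.6, 0.1, 0.5]
finger_gap: 0.0852
gripper_force: 0.0
```

Run:
```python
from h import *
o=get_obs();p,R=o['tcp_pos'],o['ee_rot'];print(o['time_s'],o['qpos'])
hd=.164;Q=pose(hd,55,True)
plan([([.5505,.3189,.0203],Q)])
```

```text
31.675 [ 0.582   0.3285 -1.1008 -0.7735 -0.3355  0.2541]
4 [0.983, -0.002, 0.699, 0.002, -0.002, -0.003]
--
```

>>> carry_out --pt "0.45 0 0.32 0 0 0" --pt "0.75 0 0.53 0 0 0" --pt "0.983 0 0.699 0 0 0" --pt "0.983 0 0.699 0 0 0" --pt "0.983 0 0.699 0 0 0"

```text
time_s: 32.3
tcp_pos: [0.5508, 0.3198, 0.0212]
ee_rot: [[-0.568, -0.164, 0.807], [-0.09, 0.986, 0.137], [-0.818, 0.005, -0.575]]
wrist_force: [-0.5, 0.5, -0.4]
finger_gap: 0.0851
gripper_force: 0.0
```

>>> carry_out --pt "0 0 0 0 0 0" --pt "0 0 0 0 0 0" --pt "0 0 0 0 0 0" --pt "0 0 0 0 0 0" --pt "0 0 0 0 0 0" --pt "0 0 0 0 0 0" --pt "0 0 0 0 0 0" --pt "0 0 0 0 0 0" --jaw 255 --grip_force 100

```text
time_s: 33.3
tcp_pos: [0.5509, 0.3207, 0.0223]
ee_rot: [[-0.566, -0.165, 0.808], [-0.09, 0.986, 0.138], [-0.82, 0.006, -0.573]]
wrist_force: [-3.9, -1.4, 7.5]
finger_gap: 0.0564
gripper_force: 106.2
```

Run:
```python
from h import *
o=get_obs();R,p=o['ee_rot'],o['tcp_pos'];np.savez('g1.npz',R=R,p=p)
hg=np.arctan2(-R[0,1],R[1,1]);print(hg,o['finger_gap'],o['wrist_force'],p)
P,Q=place(R,p,[.563,.321,.029],hg,[.494,-.19,.083],-.2);print(P,Q)
up=p+[-.01,-.04,.19]; m1=np.array([.54,.17,.26]);m2=np.array([.51,0.,.27])
q=Q@Ro.from_rotvec([0,0,-np.pi/2]).as_matrix()
plan([(up,R),(m1,q),(m2,Q),(P+[0,0,.09],Q),(P,Q)])
```

```text
0.16532641407494045 0.05636394421324559 [-3.9341 -1.3699  7.4985] [0.5509 0.3207 0.0223]
[ 0.5002 -0.193   0.095 ] [[ 0.8024 -0.2041  0.5608]
 [-0.1673 -0.979  -0.1169]
 [ 0.5728 -0.     -0.8197]]
3 [-0.732, -0.184, -0.612, 0.0, 0.0, 0.0]
3 [-0.732, -0.184, -0.612, 0.0, 0.0, 0.0]
--
7 [-0.143, -0.544, -0.217, 0.159, 0.02, 0.574]
7 [-0.529, -0.262, -0.12, 0.159, 0.02, 0.574]
--
6 [-0.863, 0.05, -0.026, 0.0, 0.0, 0.5]
6 [-0.574, 0.646, -0.026, 0.0, 0.0, 0.5]
--
3 [-0.121, 0.954, 0.434, 0.0, 0.0, 0.0]
3 [-0.121, 0.954, 0.434, 0.0, 0.0, 0.0]
--
3 [-0.516, 0.0, 0.738, 0.0, 0.0, 0.0]
--
```

>>> carry_out --pt "-0.35 -0.09 -0.3 0 0 0" --pt "-0.732 -0.184 -0.612 0 0 0" --pt "-0.732 -0.184 -0.612 0 0 0"

```text
time_s: 33.67
tcp_pos: [0.547, 0.3013, 0.1212]
ee_rot: [[-0.562, -0.165, 0.81], [-0.087, 0.986, 0.14], [-0.822, 0.008, -0.569]]
wrist_force: [0.1, 1.1, -1.9]
finger_gap: 0.0565
gripper_force: 107.0
```

>>> carry_out --pt "-0.732 -0.184 -0.612 0 0 0" --pt "-0.732 -0.184 -0.612 0 0 0" --pt "-0.732 -0.184 -0.612 0 0 0"

```text
time_s: 34.05
tcp_pos: [0.5417, 0.2811, 0.2122]
ee_rot: [[-0.566, -0.165, 0.808], [-0.089, 0.986, 0.139], [-0.82, 0.006, -0.573]]
wrist_force: [-0.7, 0.3, -1.9]
finger_gap: 0.0562
gripper_force: 107.0
```

>>> carry_out --pt "-0.143 -0.544 -0.217 0.159 0.02 0.574" --pt "-0.143 -0.544 -0.217 0.159 0.02 0.574" --pt "-0.143 -0.544 -0.217 0.159 0.02 0.574" --pt "-0.143 -0.544 -0.217 0.159 0.02 0.574" --pt "-0.143 -0.544 -0.217 0.159 0.02 0.574" --pt "-0.143 -0.544 -0.217 0.159 0.02 0.574" --pt "-0.143 -0.544 -0.217 0.159 0.02 0.574"

```text
time_s: 34.92
tcp_pos: [0.5395, 0.225, 0.2314]
ee_rot: [[-0.423, 0.524, 0.739], [0.72, 0.69, -0.077], [-0.55, 0.499, -0.669]]
wrist_force: [0.3, -0.4, -2.1]
finger_gap: 0.056
gripper_force: 107.7
```

>>> carry_out --pt "-0.529 -0.262 -0.12 0.159 0.02 0.574" --pt "-0.529 -0.262 -0.12 0.159 0.02 0.574" --pt "-0.529 -0.262 -0.12 0.159 0.02 0.574" --pt "-0.529 -0.262 -0.12 0.159 0.02 0.574" --pt "-0.529 -0.262 -0.12 0.159 0.02 0.574" --pt "-0.529 -0.262 -0.12 0.159 0.02 0.574" --pt "-0.529 -0.262 -0.12 0.159 0.02 0.574"

```text
time_s: 35.8
tcp_pos: [0.5393, 0.1696, 0.2563]
ee_rot: [[0.203, 0.806, 0.557], [0.979, -0.164, -0.119], [-0.005, 0.569, -0.822]]
wrist_force: [-0.6, -0.5, -1.8]
finger_gap: 0.0563
gripper_force: 107.7
```

>>> carry_out --pt "-0.863 0.05 -0.026 0 0 0.5" --pt "-0.863 0.05 -0.026 0 0 0.5" --pt "-0.863 0.05 -0.026 0 0 0.5" --pt "-0.863 0.05 -0.026 0 0 0.5" --pt "-0.863 0.05 -0.026 0 0 0.5" --pt "-0.863 0.05 -0.026 0 0 0.5"

```text
time_s: 36.55
tcp_pos: [0.5244, 0.0851, 0.2622]
ee_rot: [[0.713, 0.426, 0.557], [0.577, -0.808, -0.119], [0.4, 0.406, -0.822]]
wrist_force: [-0.1, 0.6, -1.5]
finger_gap: 0.0564
gripper_force: 107.7
```

>>> carry_out --pt "-0.574 0.646 -0.026 0 0 0.5" --pt "-0.574 0.646 -0.026 0 0 0.5" --pt "-0.574 0.646 -0.026 0 0 0.5" --pt "-0.574 0.646 -0.026 0 0 0.5" --pt "-0.574 0.646 -0.026 0 0 0.5" --pt "-0.574 0.646 -0.026 0 0 0.5"

```text
time_s: 37.3
tcp_pos: [0.5062, -0.0189, 0.2678]
ee_rot: [[0.809, -0.18, 0.56], [-0.147, -0.984, -0.104], [0.57, 0.002, -0.822]]
wrist_force: [-0.1, -0.3, -1.7]
finger_gap: 0.0564
gripper_force: 108.1
```

Run:
```python
from h import *
g=np.load('g1.npz');R,p=g['R'],g['p']
P,Q=place(R,p,[.563,.321,.029],.165,[.494,-.19,.083],-.2)
o=get_obs();print(o['time_s'],o['qpos'],o['finger_gap'],o['gripper_force'],o['tcp_pos'],o['wrist_force'])
plan([(P+[0,0,.09],Q)])
```

```text
37.3 [-0.1826 -0.2489 -0.8346  0.379  -0.0008  3.1396] 0.056402671265958305 108.06780063081533 [ 0.5062 -0.0189  0.2678] [-0.075  -0.3497 -1.7054]
3 [-0.132, 0.86, 0.414, -0.004, 0.001, 0.007]
3 [-0.124, 0.859, 0.419, -0.004, 0.001, 0.007]
--
```

>>> carry_out --pt "-0.132 0.86 0.414 -0.004 0.001 0.007" --pt "-0.132 0.86 0.414 -0.004 0.001 0.007" --pt "-0.132 0.86 0.414 -0.004 0.001 0.007"

```text
time_s: 37.67
tcp_pos: [0.5026, -0.1067, 0.225]
ee_rot: [[0.807, -0.195, 0.558], [-0.16, -0.981, -0.111], [0.569, 0.0, -0.822]]
wrist_force: [0.3, -0.6, -1.3]
finger_gap: 0.0557
gripper_force: 108.1
```

>>> carry_out --pt "-0.124 0.859 0.419 -0.004 0.001 0.007" --pt "-0.124 0.859 0.419 -0.004 0.001 0.007" --pt "-0.124 0.859 0.419 -0.004 0.001 0.007" --pt "-0.124 0.859 0.419 -0.004 0.001 0.007"

```text
time_s: 38.17
tcp_pos: [0.5008, -0.1913, 0.1853]
ee_rot: [[0.803, -0.203, 0.561], [-0.168, -0.979, -0.115], [0.572, -0.001, -0.82]]
wrist_force: [0.5, -0.1, -1.3]
finger_gap: 0.0562
gripper_force: 108.2
```

Run:
```python
from h import *
g=np.load('g1.npz');R,p=g['R'],g['p']
P,Q=place(R,p,[.563,.321,.029],.165,[.494,-.19,.083],-.2)
o=get_obs();print(o['time_s'],o['qpos'],o['finger_gap'],o['gripper_force'],o['tcp_pos'],o['wrist_force'])
plan([(P,Q)])
a=viewer.grab_frame('scene')[120:330,210:490,::-1];b=viewer.grab_frame('side')[60:270,160:440,::-1]
cv2.imwrite("pics/s4.png",cv2.resize(np.hstack([a,b]),None,fx=1.42,fy=1.42))
```

```text
38.175 [-0.6659 -0.066  -0.9274  0.1509  0.2584  2.7555] 0.05615829102633513 108.18972847424448 [ 0.5008 -0.1913  0.1853] [ 0.5436 -0.0606 -1.2838]
3 [-0.519, 0.018, 0.739, -0.001, 0.0, -0.0]
--
```

View pics/s4.png

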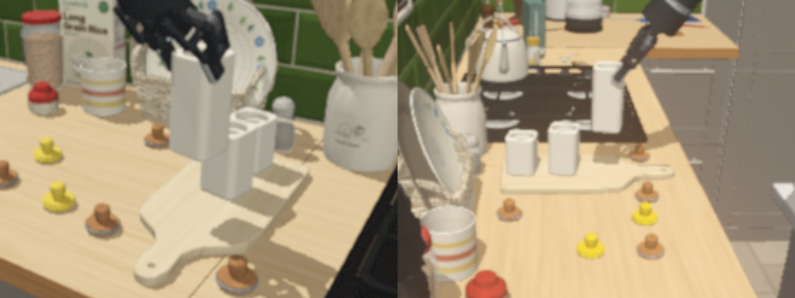

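The tall can is upright above the near part of the blade, at (200,105) on the left, with a clear gap to can 2. I'll lower it gently.

>>> carry_out --pt "-0.25 0.01 0.36 0 0 0" --pt "-0.4 0.018 0.57 0 0 0" --pt "-0.48 0.018 0.69 0 0 0" --pt "-0.48 0.018 0.69 0 0 0" --pt "-0.48 0.018 0.69 0 0 0"

```text
time_s: 38.9
tcp_pos: [0.5011, -0.1938, 0.102]
ee_rot: [[0.802, -0.204, 0.562], [-0.167, -0.979, -0.117], [0.574, -0.0, -0.819]]
wrist_force: [-0.0, -0.5, -1.6]
finger_gap: 0.0564
gripper_force: 108.4
```

>>> carry_out --pt "-0.018 0 0.025 0 0 0" --pt "-0.018 0 0.025 0 0 0" --pt "-0.018 0 0.025 0 0 0"

```text
time_s: 39.28
tcp_pos: [0.5003, -0.194, 0.0981]
ee_rot: [[0.802, -0.205, 0.561], [-0.169, -0.979, -0.117], [0.573, -0.001, -0.82]]
wrist_force: [-0.3, 1.2, -2.7]
finger_gap: 0.0561
gripper_force: 108.4
```

>>> carry_out --pt "-0.014 0 0.02 0 0 0" --pt "-0.014 0 0.02 0 0 0" --pt "-0.014 0 0.02 0 0 0"

```text
time_s: 39.65
tcp_pos: [0.5001, -0.1939, 0.0953]
ee_rot: [[0.803, -0.205, 0.56], [-0.169, -0.979, -0.116], [0.572, -0.001, -0.82]]
wrist_force: [1.2, 0.3, -1.6]
finger_gap: 0.0559
gripper_force: 108.4
```

>>> carry_out --pt "-0.01 0 0.014 0 0 0" --pt "-0.01 0 0.014 0 0 0" --pt "-0.01 0 0.014 0 0 0"

```text
time_s: 40.02
tcp_pos: [0.5001, -0.1939, 0.0936]
ee_rot: [[0.803, -0.205, 0.56], [-0.169, -0.979, -0.116], [0.572, -0.001, -0.82]]
wrist_force: [-0.1, -0.2, -2.2]
finger_gap: 0.0562
gripper_force: 108.4
```

>>> carry_out --pt "-0.008 0 0.012 0 0 0" --pt "-0.008 0 0.012 0 0 0" --pt "-0.008 0 0.012 0 0 0"

```text
time_s: 40.4
tcp_pos: [0.5001, -0.1939, 0.0922]
ee_rot: [[0.803, -0.205, 0.56], [-0.169, -0.979, -0.116], [0.572, -0.001, -0.82]]
wrist_force: [-0.4, -0.6, -1.8]
finger_gap: 0.0561
gripper_force: 108.4
```

>>> carry_out --pt "-0.008 0 0.012 0 0 0" --pt "-0.008 0 0.012 0 0 0" --pt "-0.008 0 0.012 0 0 0"

```text
time_s: 40.78
tcp_pos: [0.5009, -0.1942, 0.0914]
ee_rot: [[0.802, -0.204, 0.562], [-0.168, -0.979, -0.117], [0.574, -0.001, -0.819]]
wrist_force: [-1.0, 1.5, 3.3]
finger_gap: 0.0563
gripper_force: 108.6
```

>>> carry_out --pt "-0.008 0 0.012 0 0 0" --pt "-0.008 0 0.012 0 0 0" --pt "-0.008 0 0.012 0 0 0"

```text
time_s: 41.15
tcp_pos: [0.5017, -0.1943, 0.0916]
ee_rot: [[0.8, -0.204, 0.564], [-0.167, -0.979, -0.117], [0.576, -0.0, -0.817]]
wrist_force: [-11.5, 5.6, 22.2]
finger_gap: 0.0562
gripper_force: 111.7
```

>>> carry_out --pt "0.008 0 -0.012 0 0 0" --pt "0.008 0 -0.012 0 0 0" --pt "0.008 0 -0.012 0 0 0"

```text
time_s: 41.52
tcp_pos: [0.5008, -0.1942, 0.0915]
ee_rot: [[0.802, -0.205, 0.562], [-0.168, -0.979, -0.117], [0.574, -0.001, -0.819]]
wrist_force: [-5.4, 2.2, 10.4]
finger_gap: 0.0565
gripper_force: 109.7
```

>>> carry_out --pt "0 0 0 0 0 0" --pt "0 0 0 0 0 0" --pt "0 0 0 0 0 0" --pt "0 0 0 0 0 0" --jaw 0

```text
time_s: 42.02
tcp_pos: [0.5002, -0.1939, 0.0906]
ee_rot: [[0.803, -0.205, 0.56], [-0.169, -0.979, -0.116], [0.572, -0.001, -0.82]]
wrist_force: [-0.7, -0.3, -0.2]
finger_gap: 0.0854
gripper_force: 0.0
```

>>> carry_out --pt "0 0 -0.3 0 0 0" --pt "0 0 -0.7 0 0 0" --pt "0 0 -1 0 0 0" --pt "0 0 -1 0 0 0"

```text
time_s: 42.52
tcp_pos: [0.4446, -0.1832, 0.1749]
ee_rot: [[0.801, -0.206, 0.563], [-0.168, -0.979, -0.119], [0.575, 0.001, -0.818]]
wrist_force: [0.2, -0.8, 0.8]
finger_gap: 0.0857
gripper_force: 0.0
```

Run:
```python
from h import *
o=get_obs();print(o['time_s'],o['tcp_pos'],o['qpos'])
plan([([.49,-.16,.32],pose(-.2,0,False))])
```

```text
42.525 [ 0.4446 -0.1832  0.1749] [-0.7623 -0.1661 -1.0404  0.1573  0.3072  2.6717]
3 [0.58, -0.159, -0.48, 0.001, -0.195, -0.002]
3 [0.409, -0.159, -0.632, 0.001, -0.195, -0.002]
--
```

>>> carry_out --pt "0.58 -0.159 -0.48 0 -0.195 0" --pt "0.58 -0.159 -0.48 0 -0.195 0" --pt "0.58 -0.159 -0.48 0 -0.195 0"

```text
time_s: 42.9
tcp_pos: [0.4714, -0.1722, 0.248]
ee_rot: [[0.934, -0.203, 0.295], [-0.193, -0.979, -0.062], [0.301, 0.001, -0.954]]
wrist_force: [0.5, 0.2, -1.8]
finger_gap: 0.0856
gripper_force: 0.0
```

>>> carry_out --pt "0.409 -0.159 -0.632 0 -0.195 0" --pt "0.409 -0.159 -0.632 0 -0.195 0" --pt "0.409 -0.159 -0.632 0 -0.195 0" --pt "0.409 -0.159 -0.632 0 -0.195 0"

```text
time_s: 43.4
tcp_pos: [0.4903, -0.1594, 0.3151]
ee_rot: [[0.979, -0.204, -0.005], [-0.204, -0.979, 0.003], [-0.006, -0.002, -1.0]]
wrist_force: [-0.6, -0.0, -0.7]
finger_gap: 0.0857
gripper_force: 0.0
```

Run:
```python
from h import *
import pickle
o=get_obs();print(o['time_s'],o['tcp_pos'],o['qpos'])
m=viewer.camera_model('wrist');pickle.dump(m,open('w4.pkl','wb'))
im=viewer.grab_frame('wrist');cv2.imwrite("pics/w4.png",im[:,:,::-1])
for n,z,x in(('tall',.142,.494),('short',.110,.58),('small',.094,.665)): print(n,proj(m,[x,-.19,z]))
```

```text
43.4 [ 0.4903 -0.1594  0.3151] [-0.4578  0.2164 -0.051   1.3092  0.0003  2.8897]
tall [[310.9588 175.7023]]
short [[293.9813  92.2579]]
small [[277.6967   8.7292]]
```

View pics/w4.png

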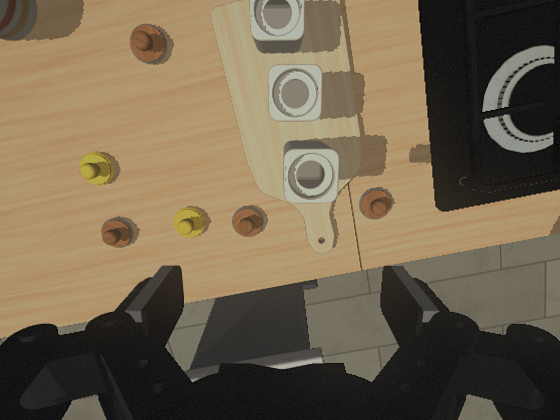

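The three cans stand in a row with mouths at (311,174), (296,93) and (278,11). The brown lids are at (376,203), (248,221), (117,233) and (150,43), and the yellow ones at (97,168) and (190,221) are not meant. The tall can looks close to the blade's near end, so I'll measure the board, the rims and the lids.

```bash
cat > meas.py <<'E'
from h import *
def lids(im,m,z=.012):
    hsv=cv2.cvtColor(im,cv2.COLOR_BGR2HSV)
    k=((hsv[...,0]<14)&(hsv[...,1]>95)&(hsv[...,2]>60)&(hsv[...,2]<235)).astype(np.uint8)
    k=cv2.morphologyEx(k,cv2.MORPH_OPEN,np.ones((3,3)))
    cs,_=cv2.findContours(k,cv2.RETR_EXTERNAL,cv2.CHAIN_APPROX_NONE);r=[]
    for c in cs:
        if cv2.contourArea(c)<150: continue
        W=ray(m,c[:,0],z)[:,:2]*1000; (ct,rad)=cv2.minEnclosingCircle(W.astype(np.float32))
        print('lid px',c[:,0].mean(0).round(0),'xy',np.array(ct)/1000,'rad',rad)
def rim(im,m,z,near,thr=150,half=36):
    u,v=proj(m,[near[0],near[1],z])[0].astype(int); hsv=cv2.cvtColor(im,cv2.COLOR_BGR2HSV)
    k=((hsv[...,1]<45)&(hsv[...,2]>thr)).astype(np.uint8);r=np.zeros_like(k);r[max(0,v-half):v+half,max(0,u-half):u+half]=1;k&=r
    cs,_=cv2.findContours(k,cv2.RETR_EXTERNAL,cv2.CHAIN_APPROX_NONE);c=max(cs,key=cv2.contourArea)
    W=ray(m,c[:,0],z)[:,:2]*1000;q=cv2.minAreaRect(W.astype(np.float32))
    print('rim',np.array(q[0])/1000,'size',q[1],'ang',q[2])
E
python3 - <<'E'
from meas import *
import pickle
m=pickle.load(open('w4.pkl','rb'));im=cv2.imread('pics/w4.png')
lids(im,m)
for z,x in((.142,.494),(.110,.58)):
    for t in(120,145): rim(im,m,z,(x,-.19),t)
print('handle tip, hole',ray(m,[(322,253),(321,240)],.014))
print('left edge, right edge, shoulders',ray(m,[(213,14),(250,155),(262,190),(362,160),(343,185)],.014))
E
```

```text
lid px [370. 202.] xy [ 0.4101 -0.2803] rad 21.26066017150879
lid px [141.  45.] xy [ 0.6833 -0.0195] rad 21.622236251831055
lid px [ 8. 13.] xy [0.7515 0.1433] rad 20.518404006958008
rim [ 0.4936 -0.1898] size (56.105812072753906, 55.8103141784668) ang 78.33550262451172
rim [ 0.4936 -0.1898] size (56.08649444580078, 55.82417297363281) ang 78.36187744140625
rim [ 0.5793 -0.1908] size (56.249732971191406, 56.54222106933594) ang 79.31131744384766
rim [ 0.5793 -0.1907] size (56.090858459472656, 56.54222106933594) ang 79.31131744384766
handle tip, hole [[ 0.3494 -0.1914  0.014 ]
 [ 0.3706 -0.1936  0.014 ]]
left edge, right edge, shoulders [[ 0.6977 -0.1124  0.014 ]
 [ 0.5166 -0.1176  0.014 ]
 [ 0.4641 -0.1231  0.014 ]
 [ 0.4776 -0.2709  0.014 ]
 [ 0.4475 -0.2391  0.014 ]]
```

Blade centre is about (0.587,-0.192), so the tall can sits at +0.093 in board x against a limit of 0.1. I'll regrip it from above and shift it 13 mm inward.

Run:
```python
from h import *
Q=pose(-.2,0,False)
plan([([.4936,-.1898,.22],Q),([.4936,-.1898,.145],Q),([.4936,-.1898,.105],Q)])
print(Q.T@np.array([.013,0,0])/.1)
```

```text
3 [0.112, 0.293, 0.955, -0.001, 0.003, -0.004]
--
3 [0.0, 0.0, 0.75, 0.0, 0.0, 0.0]
--
2 [0.0, 0.0, 0.4, 0.0, 0.0, 0.0]
--
[ 0.1274 -0.0258  0.    ]
```

>>> carry_out --pt "0.112 0.293 0.95 0 0.003 -0.004" --pt "0.112 0.293 0.95 0 0.003 -0.004" --pt "0.112 0.293 0.95 0 0.003 -0.004" --pt "0.112 0.293 0.95 0 0.003 -0.004"

```text
time_s: 43.95
tcp_pos: [0.4944, -0.1902, 0.2243]
ee_rot: [[0.98, -0.199, 0.003], [-0.199, -0.98, 0.0], [0.003, -0.001, -1.0]]
wrist_force: [-0.3, -0.3, 0.2]
finger_gap: 0.0855
gripper_force: 0.0
```

>>> carry_out --pt "0 0 0.4 0 0 0" --pt "0 0 0.75 0 0 0" --pt "0 0 0.75 0 0 0"

```text
time_s: 44.32
tcp_pos: [0.4939, -0.1894, 0.1477]
ee_rot: [[0.98, -0.198, 0.0], [-0.198, -0.98, 0.002], [-0.0, -0.002, -1.0]]
wrist_force: [0.3, 0.1, 1.2]
finger_gap: 0.0858
gripper_force: 0.0
```

>>> carry_out --pt "0 0 0.2 0 0 0" --pt "0 0 0.4 0 0 0" --pt "0 0 0.4 0 0 0"

```text
time_s: 44.7
tcp_pos: [0.4954, -0.1903, 0.1092]
ee_rot: [[0.98, -0.198, 0.003], [-0.198, -0.98, 0.0], [0.003, -0.001, -1.0]]
wrist_force: [-0.4, 0.3, 0.5]
finger_gap: 0.0853
gripper_force: 0.0
```

>>> carry_out --pt "0 0 0 0 0 0" --pt "0 0 0 0 0 0" --pt "0 0 0 0 0 0" --pt "0 0 0 0 0 0" --pt "0 0 0 0 0 0" --pt "0 0 0 0 0 0" --jaw 255 --grip_force 40

```text
time_s: 45.45
tcp_pos: [0.502, -0.1884, 0.1167]
ee_rot: [[0.98, -0.196, 0.019], [-0.196, -0.981, 0.003], [0.018, -0.007, -1.0]]
wrist_force: [-4.4, 16.1, 50.5]
finger_gap: 0.0002
gripper_force: 24.3
```

>>> carry_out --pt "0 0 -0.03 0 0 0" --pt "0 0 -0.03 0 0 0" --pt "0.064 -0.013 -0.03 0 0 0" --pt "0.127 -0.026 -0.03 0 0 0" --pt "0.127 -0.026 -0.03 0 0 0" --pt "0.127 -0.026 -0.01 0 0 0" --pt "0.127 -0.026 0 0 0 0" --pt "0.127 -0.026 0 0 0 0"

```text
time_s: 46.45
tcp_pos: [0.5161, -0.1887, 0.1172]
ee_rot: [[0.98, -0.196, 0.021], [-0.196, -0.981, 0.003], [0.02, -0.007, -1.0]]
wrist_force: [-1.2, 15.0, 49.8]
finger_gap: 0.0003
gripper_force: 23.0
```

Run:
```python
from h import *
a=viewer.grab_frame('scene')[120:330,210:490,::-1];b=viewer.grab_frame('side')[60:270,160:440,::-1]
cv2.imwrite("pics/s5.png",cv2.resize(np.hstack([a,b]),None,fx=1.42,fy=1.42))
```

```text
(no output)
```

View pics/s5.png

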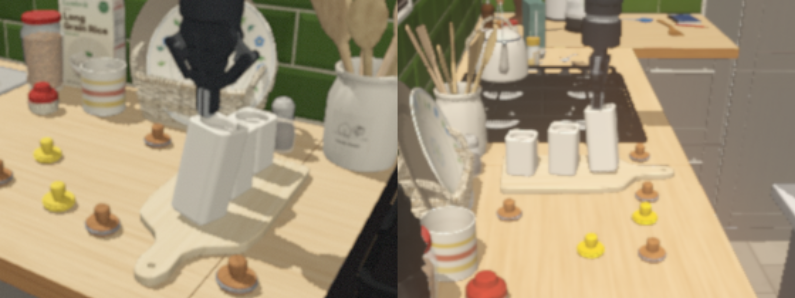

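The fingers have shut completely near the tall can's top, at (207,100) on the left, and the can leans slightly. It is not gripped. I'll ease straight up with the jaw shut while watching the force.

>>> carry_out --pt "-0.127 0.026 0 0 0 0" --pt "-0.127 0.026 -0.05 0 0 0" --pt "-0.127 0.026 -0.1 0 0 0" --pt "-0.127 0.026 -0.1 0 0 0"

```text
time_s: 47.05
tcp_pos: [0.4953, -0.1906, 0.1184]
ee_rot: [[0.98, -0.199, 0.003], [-0.199, -0.98, 0.0], [0.002, -0.001, -1.0]]
wrist_force: [0.5, 0.3, -0.9]
finger_gap: -0.0001
gripper_force: 0.0
```

>>> carry_out --pt "0 0 -0.05 0 0 0" --pt "0 0 -0.1 0 0 0" --pt "0 0 -0.15 0 0 0" --pt "0 0 -0.15 0 0 0"

```text
time_s: 47.55
tcp_pos: [0.4952, -0.1905, 0.1332]
ee_rot: [[0.98, -0.199, 0.002], [-0.199, -0.98, 0.0], [0.002, -0.001, -1.0]]
wrist_force: [0.1, -0.6, 0.3]
finger_gap: 0.0001
gripper_force: 0.0
```

>>> carry_out --pt "0 0 -0.5 0 0 0" --pt "0 0 -1 0 0 0" --pt "0 0 -1 0 0 0" --pt "0 0 -1 0 0 0"

```text
time_s: 48.05
tcp_pos: [0.4945, -0.1903, 0.2324]
ee_rot: [[0.98, -0.199, 0.001], [-0.199, -0.98, 0.001], [0.001, -0.001, -1.0]]
wrist_force: [-0.4, 0.4, -1.1]
finger_gap: 0.0
gripper_force: 0.0
```

>>> carry_out --pt "0 0.3 -0.8 0 0 0" --pt "0 0.3 -0.8 0 0 0" --pt "0 0.3 -0.8 0 0 0" --pt "0 0.3 -0.8 0 0 0" --jaw 0

```text
time_s: 48.55
tcp_pos: [0.4879, -0.2191, 0.3106]
ee_rot: [[0.98, -0.199, -0.001], [-0.199, -0.98, 0.003], [-0.002, -0.003, -1.0]]
wrist_force: [0.5, 0.8, -0.6]
finger_gap: 0.0722
gripper_force: 0.0
```

Run:
```python
from meas import *
import pickle
o=get_obs();print(o['time_s'],o['tcp_pos'])
m=viewer.camera_model('wrist');pickle.dump(m,open('w5.pkl','wb'));im=np.ascontiguousarray(viewer.grab_frame('wrist')[:,:,::-1]);cv2.imwrite('pics/w5.png',im)
for z in (.142,.126):
  for x in (.494,): print(z);rim(im,m,z,(x,-.19),130,50)
rim(im,m,.11,(.579,-.19),130)
# two-view height check of the tall can's top: side view blobs
ms=viewer.camera_model('side');s=np.ascontiguousarray(viewer.grab_frame('side')[:,:,::-1]);cv2.imwrite('pics/s6.png',s)
hsv=cv2.cvtColor(s,cv2.COLOR_BGR2HSV);k=((hsv[...,1]<40)&(hsv[...,2]>150)).astype(np.uint8);k[:, :225]=0;k[:,330:]=0;k[:100]=0;k[200:]=0
cs,_=cv2.findContours(k,cv2.RETR_EXTERNAL,cv2.CHAIN_APPROX_NONE)
for c in cs:
    if cv2.contourArea(c)>100: print('side box',cv2.boundingRect(c),cv2.minAreaRect(c))
for n,x,hh in(('tall',.494,.142),('short',.58,.110),('small',.665,.094)): print(n,proj(ms,[[x,-.16,hh],[x,-.16,.014]]).round(0).tolist())
```

```text
48.55 [ 0.4879 -0.2191  0.3106]
0.142
rim [ 0.494  -0.1904] size (56.44680404663086, 55.963104248046875) ang 78.61177062988281
0.126
rim [ 0.4911 -0.1884] size (59.10323715209961, 58.596824645996094) ang 78.6115493774414
rim [ 0.5798 -0.1914] size (56.59407424926758, 55.512184143066406) ang 78.59463500976562
side box (236, 151, 23, 33) ((245.81190490722656, 166.38119506835938), (21.79131317138672, 32.23920440673828), 5.710593223571777)
side box (266, 135, 53, 48) ((292.0, 158.5), (47.0, 52.0), 90.0)
side box (225, 100, 28, 18) ((238.5, 108.5), (17.0, 27.0), 90.0)
tall [[308.0, 142.0], [306.0, 184.0]]
short [[277.0, 153.0], [277.0, 184.0]]
small [[247.0, 159.0], [247.0, 184.0]]
```

The tall can is still upright and hasn't moved, at (0.494,-0.190). The thin wall near its mouth seems to have let the pads through, since my earlier grips at 36 mm below the rim held. I'll regrip at that depth and shift it.

Run:
```python
from h import *
Q=pose(-.2,0,False)
plan([([.4935,-.1902,.22],Q),([.4935,-.1902,.15],Q),([.4935,-.1902,.085],Q)])
```

```text
3 [-0.0, -0.291, 0.908, -0.002, 0.001, 0.0]
--
3 [0.0, 0.0, 0.7, 0.0, 0.0, 0.0]
--
3 [0.0, 0.0, 0.65, 0.0, 0.0, 0.0]
--
```

>>> carry_out --pt "0 -0.29 0.9 0 0 0" --pt "0 -0.29 0.9 0 0 0" --pt "0 -0.29 0.9 0 0 0" --pt "0 -0.29 0.9 0 0 0"

```text
time_s: 49.15
tcp_pos: [0.495, -0.1917, 0.2237]
ee_rot: [[0.98, -0.198, 0.002], [-0.198, -0.98, 0.0], [0.002, -0.001, -1.0]]
wrist_force: [0.3, 0.4, 0.0]
finger_gap: 0.0854
gripper_force: 0.0
```

>>> carry_out --pt "0 0 0.4 0 0 0" --pt "0 0 0.7 0 0 0" --pt "0 0 0.7 0 0 0"

```text
time_s: 49.52
tcp_pos: [0.494, -0.1914, 0.1524]
ee_rot: [[0.98, -0.199, -0.0], [-0.199, -0.98, 0.002], [-0.0, -0.002, -1.0]]
wrist_force: [1.6, 0.8, 0.0]
finger_gap: 0.0853
gripper_force: 0.0
```

>>> carry_out --pt "0 0 0.35 0 0 0" --pt "0 0 0.65 0 0 0" --pt "0 0 0.65 0 0 0" --pt "0 0 0.65 0 0 0"

```text
time_s: 50.02
tcp_pos: [0.4964, -0.1923, 0.0901]
ee_rot: [[0.98, -0.199, 0.004], [-0.199, -0.98, -0.001], [0.005, -0.0, -1.0]]
wrist_force: [-0.2, 0.3, 0.7]
finger_gap: 0.0853
gripper_force: 0.0
```

>>> carry_out --pt "0 0 0 0 0 0" --pt "0 0 0 0 0 0" --pt "0 0 0 0 0 0" --pt "0 0 0 0 0 0" --pt "0 0 0 0 0 0" --pt "0 0 0 0 0 0" --jaw 200 --grip_force 40

```text
time_s: 50.78
tcp_pos: [0.496, -0.1917, 0.0895]
ee_rot: [[0.98, -0.199, 0.004], [-0.199, -0.98, -0.0], [0.004, -0.001, -1.0]]
wrist_force: [-0.8, 0.6, 7.2]
finger_gap: 0.0571
gripper_force: 43.9
```

>>> carry_out --pt "0 0 -0.05 0 0 0" --pt "0 0 -0.05 0 0 0" --pt "0.064 -0.013 -0.05 0 0 0" --pt "0.127 -0.026 -0.05 0 0 0" --pt "0.127 -0.026 -0.05 0 0 0" --pt "0.127 -0.026 -0.02 0 0 0" --pt "0.127 -0.026 0.0 0 0 0" --pt "0.127 -0.026 0.0 0 0 0"

```text
time_s: 51.78
tcp_pos: [0.508, -0.1913, 0.0895]
ee_rot: [[0.98, -0.199, 0.003], [-0.199, -0.98, 0.0], [0.003, -0.001, -1.0]]
wrist_force: [-3.7, 1.9, 11.4]
finger_gap: 0.0571
gripper_force: 44.7
```

>>> carry_out --pt "0 0 0 0 0 0" --pt "0 0 0 0 0 0" --pt "0 0 0 0 0 0" --pt "0 0 0 0 0 0" --jaw 0

```text
time_s: 52.28
tcp_pos: [0.5077, -0.1912, 0.0877]
ee_rot: [[0.98, -0.199, 0.001], [-0.199, -0.98, 0.001], [0.001, -0.001, -1.0]]
wrist_force: [-0.3, -0.3, 0.2]
finger_gap: 0.0852
gripper_force: 0.0
```

>>> carry_out --pt "0 0 -0.5 0 0 0" --pt "0 0 -1 0 0 0" --pt "0 0 -1 0 0 0"

```text
time_s: 52.65
tcp_pos: [0.5103, -0.1927, 0.192]
ee_rot: [[0.98, -0.199, 0.009], [-0.199, -0.98, -0.003], [0.009, 0.001, -1.0]]
wrist_force: [0.5, -1.2, 0.4]
finger_gap: 0.0853
gripper_force: 0.0
```

>>> carry_out --pt "0 0 -0.5 0 0 0" --pt "0 0 -1 0 0 0" --pt "0 0 -1 0 0 0"

```text
time_s: 53.02
tcp_pos: [0.5093, -0.1924, 0.291]
ee_rot: [[0.98, -0.199, 0.007], [-0.199, -0.98, -0.002], [0.008, 0.001, -1.0]]
wrist_force: [0.7, 0.4, -0.3]
finger_gap: 0.0854
gripper_force: 0.0
```

Run:
```python
from meas import *
o=get_obs();print(o['time_s'],o['tcp_pos'])
m=viewer.camera_model('wrist');im=np.ascontiguousarray(viewer.grab_frame('wrist')[:,:,::-1]);cv2.imwrite('pics/w6.png',im)
rim(im,m,.142,(.507,-.19),130,50);rim(im,m,.11,(.579,-.19),130);rim(im,m,.094,(.665,-.19),130)
lids(im,m)
plan([([.424,-.088,.12],pose(-.2,0,False))])
```

```text
53.025 [ 0.5093 -0.1924  0.291 ]
rim [ 0.5064 -0.1897] size (56.40749740600586, 55.41459274291992) ang 78.58605194091797
rim [ 0.5795 -0.191 ] size (56.38471984863281, 55.1102294921875) ang 78.58596801757812
rim [ 0.6637 -0.189 ] size (56.51430892944336, 56.25908279418945) ang 78.58565521240234
lid px [ 77. 256.] xy [0.4434 0.1216] rad 23.267154693603516
lid px [118.  63.] xy [ 0.6833 -0.0199] rad 21.71388053894043
3 [-0.519, -0.425, 0.841, -0.0, -0.001, -0.0]
3 [-0.517, -0.425, 0.842, -0.0, -0.001, -0.0]
--
```

>>> carry_out --pt "-0.519 -0.425 0.4 0 0 0" --pt "-0.519 -0.425 0.4 0 0 0" --pt "-0.519 -0.425 0.4 0 0 0"

```text
time_s: 53.45
tcp_pos: [0.4631, -0.1381, 0.2456]
ee_rot: [[0.98, -0.198, -0.002], [-0.198, -0.98, 0.003], [-0.003, -0.002, -1.0]]
wrist_force: [0.3, 0.4, 0.1]
finger_gap: 0.0856
gripper_force: 0.0
```

>>> carry_out --pt "-0.517 -0.425 0.84 0 0 0" --pt "-0.517 -0.425 0.84 0 0 0" --pt "-0.517 -0.425 0.84 0 0 0" --pt "-0.517 -0.425 0.84 0 0 0"

```text
time_s: 53.95
tcp_pos: [0.4249, -0.0886, 0.1646]
ee_rot: [[0.98, -0.199, 0.004], [-0.199, -0.98, -0.0], [0.004, -0.0, -1.0]]
wrist_force: [0.1, -0.3, -0.0]
finger_gap: 0.0853
gripper_force: 0.0
```

Run:
```python
from meas import *
w=cv2.imread('pics/w4.png');h=cv2.cvtColor(w,cv2.COLOR_BGR2HSV)
for p in[(243,226),(238,216),(248,214),(376,203),(270,245),(200,260),(190,221)]: print(p,h[p[1],p[0]])
o=get_obs();print(o['time_s'],o['tcp_pos'])
m=viewer.camera_model('wrist');im=np.ascontiguousarray(viewer.grab_frame('wrist')[:,:,::-1]);cv2.imwrite('pics/w7.png',im)
print('expect',proj(m,[.424,-.088,.017]),'tcp',proj(m,o['tcp_pos']))
lids(im,m)
```

```text
(243, 226) [ 14 137 136]
(238, 216) [ 13 139 143]
(248, 214) [ 13 138 150]
(376, 203) [ 14 135 123]
(270, 245) [ 18  99 181]
(200, 260) [ 17 105 179]
(190, 221) [ 22 147  87]
53.95 [ 0.4249 -0.0886  0.1646]
expect [[282.4143 192.5003]] tcp [[283.3421 246.9478]]
lid px [ 75. 201.] xy [0.4516 0.1189] rad 19.197874069213867
lid px [281. 183.] xy [ 0.4259 -0.0884] rad 19.86541748046875
```

```bash
sed -i 's/(hsv\[...,0\]<14)&(hsv\[...,1\]>95)/(hsv[...,0]<16)\&(hsv[...,1]>118)/' meas.py
python3 - <<'E'
from meas import *
m=viewer.camera_model('wrist');im=cv2.imread('pics/w7.png');lids(im,m)
h=cv2.cvtColor(im,cv2.COLOR_BGR2HSV)
print(h[192,240:325:5].tolist())
plan([([.4245,-.0884,.045],pose(-.2,0,False)),([.4245,-.0884,.016],pose(-.2,0,False))])
E
```

```text
lid px [ 78. 214.] xy [0.4427 0.1208] rad 23.840179443359375
lid px [285. 194.] xy [ 0.4209 -0.0906] rad 21.668746948242188
lid px [480. 167.] xy [ 0.4094 -0.2829] rad 22.63749122619629
[[17, 103, 163], [18, 102, 163], [18, 100, 161], [18, 100, 161], [19, 99, 163], [13, 140, 129], [13, 141, 134], [14, 138, 118], [14, 144, 113], [13, 133, 115], [14, 138, 111], [16, 131, 68], [15, 131, 84], [13, 125, 92], [18, 94, 119], [20, 86, 158], [20, 88, 162]]
2 [-0.007, -0.001, 0.6, -0.0, -0.001, -0.0]
2 [-0.006, -0.001, 0.6, -0.0, -0.001, -0.0]
--
2 [0.0, 0.0, 0.29, 0.0, 0.0, 0.0]
--
```

>>> carry_out --pt "-0.035 0.023 0.5 0 0 0" --pt "-0.035 0.023 1 0 0 0" --pt "-0.035 0.023 1 0 0 0" --pt "-0.035 0.023 1 0 0 0"

```text
time_s: 54.5
tcp_pos: [0.4212, -0.0899, 0.0655]
ee_rot: [[0.98, -0.199, 0.004], [-0.199, -0.98, -0.0], [0.004, -0.001, -1.0]]
wrist_force: [0.8, 0.2, 0.4]
finger_gap: 0.0853
gripper_force: 0.0
```

>>> carry_out --pt "0 0 0.2 0 0 0" --pt "0 0 0.46 0 0 0" --pt "0 0 0.46 0 0 0" --pt "0 0 0.46 0 0 0"

```text
time_s: 55.0
tcp_pos: [0.421, -0.0895, 0.0195]
ee_rot: [[0.98, -0.199, 0.004], [-0.199, -0.98, -0.0], [0.004, -0.001, -1.0]]
wrist_force: [0.3, -0.0, 0.4]
finger_gap: 0.0856
gripper_force: 0.0
```

Run:
```python
from h import *
o=get_obs();print(o['tcp_pos'],shift([.4213,-.0902,.0165]))
```

```text
[ 0.421  -0.0895  0.0195] [0.0039 0.006  0.0305]
```

>>> carry_out --pt "0.004 0.006 0.03 0 0 0" --pt "0.004 0.006 0.03 0 0 0"

```text
time_s: 55.25
tcp_pos: [0.4201, -0.0897, 0.0153]
ee_rot: [[0.98, -0.199, 0.003], [-0.199, -0.98, 0.0], [0.003, -0.001, -1.0]]
wrist_force: [0.1, 0.7, -0.1]
finger_gap: 0.0856
gripper_force: 0.0
```

>>> carry_out --pt "0 0 0 0 0 0" --pt "0 0 0 0 0 0" --pt "0 0 0 0 0 0" --pt "0 0 0 0 0 0" --pt "0 0 0 0 0 0" --pt "0 0 0 0 0 0" --pt "0 0 0 0 0 0" --pt "0 0 0 0 0 0" --jaw 255 --grip_force 60

```text
time_s: 56.25
tcp_pos: [0.4196, -0.0895, 0.0148]
ee_rot: [[0.98, -0.199, 0.002], [-0.199, -0.98, 0.001], [0.002, -0.001, -1.0]]
wrist_force: [0.1, -0.0, -0.0]
finger_gap: -0.0001
gripper_force: 0.0
```

Run:
```python
from h import *
o=get_obs();print(o['tcp_pos'],o['finger_gap'],o['gripper_force'])
Q=pose(-.2,0,False);p=o['tcp_pos']
plan([([p[0],p[1],.20],Q),([.664,-.19,.17],Q)],(p,Q))
```

```text
[ 0.4196 -0.0895  0.0148] -0.00013143106375733632 0.0
3 [0.0, 0.0, -0.926, 0.0, 0.0, 0.0]
3 [0.0, 0.0, -0.926, 0.0, 0.0, 0.0]
--
3 [0.865, 0.166, 0.1, 0.0, 0.0, 0.0]
3 [0.865, 0.166, 0.1, 0.0, 0.0, 0.0]
3 [0.865, 0.166, 0.1, 0.0, 0.0, 0.0]
--
```

The jaw shut on nothing, so the lid may have been knocked aside. I'll rise and measure again.

>>> carry_out --pt "0 0 -0.5 0 0 0" --pt "0 0 -1 0 0 0" --pt "0 0 -1 0 0 0" --jaw 0

```text
time_s: 56.62
tcp_pos: [0.4224, -0.0907, 0.1182]
ee_rot: [[0.98, -0.199, 0.009], [-0.199, -0.98, -0.002], [0.009, 0.0, -1.0]]
wrist_force: [0.1, -0.6, 0.6]
finger_gap: 0.0542
gripper_force: 0.0
```

>>> carry_out --pt "0 0 -0.5 0 0 0" --pt "0 0 -0.5 0 0 0" --pt "0 0 -0.5 0 0 0"

```text
time_s: 57.0
tcp_pos: [0.4188, -0.0894, 0.1638]
ee_rot: [[0.98, -0.199, 0.001], [-0.199, -0.98, 0.001], [0.0, -0.001, -1.0]]
wrist_force: [-0.1, -0.2, -0.0]
finger_gap: 0.0856
gripper_force: 0.0
```

Run:
```python
from meas import *
o=get_obs();print(o['time_s'],o['tcp_pos'])
m=viewer.camera_model('wrist');im=np.ascontiguousarray(viewer.grab_frame('wrist')[:,:,::-1]);cv2.imwrite('pics/w8.png',im);lids(im,m)
m=viewer.camera_model('side');im=np.ascontiguousarray(viewer.grab_frame('side')[:,:,::-1]);cv2.imwrite('pics/s8.png',im);lids(im,m)
```

```text
57.0 [ 0.4188 -0.0894  0.1638]
lid px [ 74. 208.] xy [0.4413 0.1208] rad 23.91834831237793
lid px [283. 188.] xy [ 0.4202 -0.0901] rad 21.683917999267578
lid px [480. 161.] xy [ 0.4088 -0.2823] rad 22.753076553344727
lid px [222. 263.] xy [0.7061 0.2158] rad 43.13483810424805
```

The lid is still at (0.420,-0.090), so the shut tips must have passed above its knob. Before trying again I'll find where the tips really end by lowering the shut fingers onto the knob, whose top is at z=0.034.

>>> carry_out --pt "0.014 0.006 0.5 0 0 0" --pt "0.014 0.006 1 0 0 0" --pt "0.014 0.006 1 0 0 0" --pt "0.014 0.006 1 0 0 0" --jaw 255

```text
time_s: 57.6
tcp_pos: [0.4209, -0.0904, 0.0654]
ee_rot: [[0.98, -0.199, 0.001], [-0.199, -0.98, 0.001], [0.001, -0.001, -1.0]]
wrist_force: [0.4, -0.3, 0.7]
finger_gap: 0.0123
gripper_force: 0.0
```

>>> carry_out --pt "0 0 0.2 0 0 0" --pt "0 0 0.23 0 0 0" --pt "0 0 0.23 0 0 0" --pt "0 0 0.23 0 0 0" --pt "0 0 0.23 0 0 0" --pt "0 0 0.23 0 0 0"

```text
time_s: 58.35
tcp_pos: [0.421, -0.0905, 0.0421]
ee_rot: [[0.98, -0.199, 0.002], [-0.199, -0.98, 0.001], [0.002, -0.001, -1.0]]
wrist_force: [1.1, -0.5, -0.6]
finger_gap: 0.0
gripper_force: 0.0
```

>>> carry_out --pt "0 0 0.04 0 0 0" --pt "0 0 0.04 0 0 0" --pt "0 0 0.04 0 0 0"

```text
time_s: 58.72
tcp_pos: [0.4207, -0.0903, 0.0376]
ee_rot: [[0.98, -0.199, 0.001], [-0.199, -0.98, 0.001], [0.001, -0.001, -1.0]]
wrist_force: [-0.4, 0.4, 0.4]
finger_gap: -0.0001
gripper_force: 0.0
```

>>> carry_out --pt "0 0 0.03 0 0 0" --pt "0 0 0.03 0 0 0" --pt "0 0 0.03 0 0 0"

```text
time_s: 59.1
tcp_pos: [0.4208, -0.0904, 0.0347]
ee_rot: [[0.98, -0.199, 0.002], [-0.199, -0.98, 0.001], [0.001, -0.001, -1.0]]
wrist_force: [-0.1, 0.3, 0.2]
finger_gap: 0.0001
gripper_force: 0.0
```

>>> carry_out --pt "0 0 0.04 0 0 0" --pt "0 0 0.04 0 0 0" --pt "0 0 0.04 0 0 0"

```text
time_s: 59.48
tcp_pos: [0.4208, -0.0904, 0.0307]
ee_rot: [[0.98, -0.199, 0.002], [-0.199, -0.98, 0.001], [0.001, -0.001, -1.0]]
wrist_force: [-0.3, 0.3, 0.2]
finger_gap: -0.0002
gripper_force: 0.0
```

>>> carry_out --pt "0 0 0.03 0 0 0" --pt "0 0 0.03 0 0 0" --pt "0 0 0.03 0 0 0"

```text
time_s: 59.85
tcp_pos: [0.4208, -0.0904, 0.0278]
ee_rot: [[0.98, -0.199, 0.002], [-0.199, -0.98, 0.001], [0.001, -0.001, -1.0]]
wrist_force: [-0.2, -0.2, 0.0]
finger_gap: -0.0002
gripper_force: 0.0
```

>>> carry_out --pt "0 0 0.04 0 0 0" --pt "0 0 0.04 0 0 0" --pt "0 0 0.04 0 0 0"

```text
time_s: 60.22
tcp_pos: [0.4208, -0.0904, 0.0237]
ee_rot: [[0.98, -0.199, 0.002], [-0.199, -0.98, 0.001], [0.001, -0.001, -1.0]]
wrist_force: [0.1, 0.5, 0.2]
finger_gap: -0.0003
gripper_force: 0.0
```

>>> carry_out --pt "0 0 0.03 0 0 0" --pt "0 0 0.03 0 0 0" --pt "0 0 0.03 0 0 0"

```text
time_s: 60.6
tcp_pos: [0.4208, -0.0903, 0.0208]
ee_rot: [[0.98, -0.199, 0.002], [-0.199, -0.98, 0.001], [0.001, -0.001, -1.0]]
wrist_force: [-0.3, -0.3, -0.8]
finger_gap: -0.0002
gripper_force: 0.0
```

>>> carry_out --pt "0 0 0.03 0 0 0" --pt "0 0 0.03 0 0 0" --pt "0 0 0.03 0 0 0"

```text
time_s: 60.98
tcp_pos: [0.4208, -0.0903, 0.0177]
ee_rot: [[0.98, -0.199, 0.002], [-0.199, -0.98, 0.001], [0.001, -0.001, -1.0]]
wrist_force: [-1.0, 0.4, -0.1]
finger_gap: 0.0
gripper_force: 0.0
```

Run:
```python
from h import *
a=viewer.grab_frame('scene')[205:305,225:335,::-1];b=viewer.grab_frame('side')[130:230,270:380,::-1];w=viewer.grab_frame('wrist')[:,:,::-1]
r=lambda i,W,H:cv2.resize(np.ascontiguousarray(i),(W,H),interpolation=cv2.INTER_CUBIC)
cv2.imwrite("pics/s9.png",np.vstack([np.hstack([r(a,400,300),r(b,400,300)]),np.hstack([r(w[100:320,130:423],400,300),r(w,400,300)])]))
m=viewer.camera_model('wrist');lm=w
from meas import lids;lids(np.ascontiguousarray(w),m)
print('tcp px scene, side',proj(viewer.camera_model('scene'),get_obs()['tcp_pos']),proj(viewer.camera_model('side'),get_obs()['tcp_pos']))
```

```text
lid px [283. 240.] xy [ 0.4205 -0.0903] rad 21.653610229492188
tcp px scene, side [[281.8157 271.3151]] [[335.1141 193.7606]]
```

View pics/s9.png

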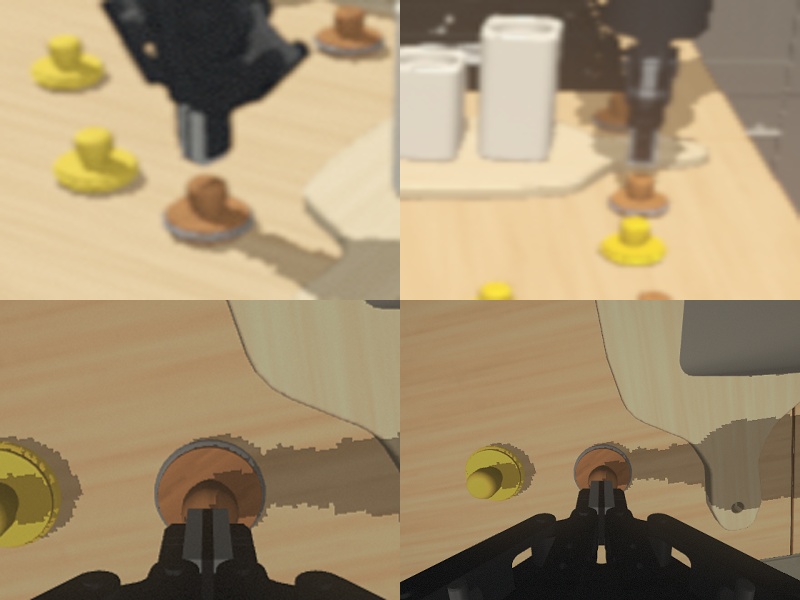

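The last picture shows the shut tips still several millimetres above the knob: tips at about (203,160) and knob top at (210,180), top left. The tips appear to end about 22 mm short of the reported TCP. I'll keep lowering in small steps until they touch.

>>> carry_out --pt "0 0 0.03 0 0 0" --pt "0 0 0.03 0 0 0" --pt "0 0 0.03 0 0 0"

```text
time_s: 61.5
tcp_pos: [0.4208, -0.0903, 0.0147]
ee_rot: [[0.98, -0.199, 0.001], [-0.199, -0.98, 0.001], [0.001, -0.001, -1.0]]
wrist_force: [-0.7, -0.7, -0.3]
finger_gap: 0.0001
gripper_force: 0.0
```

>>> carry_out --pt "0 0 0.02 0 0 0" --pt "0 0 0.02 0 0 0" --pt "0 0 0.02 0 0 0"

```text
time_s: 61.88
tcp_pos: [0.4209, -0.0904, 0.0128]
ee_rot: [[0.98, -0.199, 0.002], [-0.199, -0.98, 0.001], [0.001, -0.001, -1.0]]
wrist_force: [0.5, 0.6, -0.3]
finger_gap: 0.0001
gripper_force: 0.0
```

>>> carry_out --pt "0 0 0.02 0 0 0" --pt "0 0 0.02 0 0 0" --pt "0 0 0.02 0 0 0"

```text
time_s: 62.25
tcp_pos: [0.4209, -0.0904, 0.0108]
ee_rot: [[0.98, -0.199, 0.002], [-0.199, -0.98, 0.001], [0.001, -0.001, -1.0]]
wrist_force: [-0.3, -0.7, 0.3]
finger_gap: -0.0002
gripper_force: 0.0
```

>>> carry_out --pt "0 0 0.02 0 0 0" --pt "0 0 0.02 0 0 0" --pt "0 0 0.02 0 0 0"

```text
time_s: 62.62
tcp_pos: [0.4208, -0.0904, 0.0088]
ee_rot: [[0.98, -0.199, 0.002], [-0.199, -0.98, 0.001], [0.001, -0.001, -1.0]]
wrist_force: [-0.5, 0.5, -0.6]
finger_gap: 0.0001
gripper_force: 0.0
```

>>> carry_out --pt "0 0 0.02 0 0 0" --pt "0 0 0.02 0 0 0" --pt "0 0 0.02 0 0 0"

```text
time_s: 63.0
tcp_pos: [0.4209, -0.0903, 0.0068]
ee_rot: [[0.98, -0.199, 0.002], [-0.199, -0.98, 0.001], [0.001, -0.001, -1.0]]
wrist_force: [-0.1, 0.2, 0.4]
finger_gap: -0.0006
gripper_force: 0.0
```

>>> carry_out --pt "0 0 0.02 0 0 0" --pt "0 0 0.02 0 0 0" --pt "0 0 0.02 0 0 0"

```text
time_s: 63.38
tcp_pos: [0.4208, -0.0904, 0.0047]
ee_rot: [[0.98, -0.199, 0.002], [-0.199, -0.98, 0.001], [0.001, -0.001, -1.0]]
wrist_force: [0.1, -1.0, 0.3]
finger_gap: -0.0001
gripper_force: 0.0
```

Run:
```python
from h import *
o=get_obs();print(o['tcp_pos'],o['wrist_force'])
for n,(x0,x1) in (('scene',(268,295)),('side',(322,350))):
    m=viewer.camera_model(n);im=np.ascontiguousarray(viewer.grab_frame(n)[:,:,::-1]);cv2.imwrite(f'pics/t_{n}.png',im)
    u,v=proj(m,o['tcp_pos'])[0]; print(n,u,v,'per z mm',(proj(m,o['tcp_pos']+[0,0,.01])[0]-[u,v])/10)
    c=int(round(u)); print([ (r,im[r,c].tolist()) for r in range(int(v)-26,int(v)+12,2)])
    k=proj(m,[[.4207,-.0903,.034],[.4207,-.0903,.012],[.4207,-.0903,0]]);print('knob top, disc top',k.round(1).tolist())
```

```text
[ 0.4208 -0.0904  0.0047] [ 0.075  -1.0487  0.3477]
scene 281.98720953242673 277.3490960457717 per z mm [-0.015  -0.4599]
[(251, [49, 48, 48]), (253, [50, 50, 48]), (255, [49, 49, 48]), (257, [50, 50, 50]), (259, [55, 54, 54]), (261, [51, 52, 50]), (263, [69, 71, 71]), (265, [111, 119, 125]), (267, [75, 106, 145]), (269, [69, 109, 153]), (271, [65, 102, 144]), (273, [63, 98, 140]), (275, [61, 94, 133]), (277, [56, 90, 128]), (279, [80, 123, 170]), (281, [91, 136, 184]), (283, [113, 130, 146]), (285, [99, 115, 134]), (287, [96, 129, 152])]
knob top, disc top [[281.5, 263.8], [281.8, 274.0], [282.0, 279.5]]
side 334.787479931769 197.9822631262645 per z mm [ 0.0268 -0.3225]
[(171, [60, 74, 92]), (173, [59, 73, 92]), (175, [62, 76, 95]), (177, [64, 78, 97]), (179, [67, 81, 100]), (181, [65, 80, 100]), (183, [65, 80, 101]), (185, [66, 81, 103]), (187, [81, 95, 114]), (189, [117, 143, 174]), (191, [89, 141, 195]), (193, [79, 126, 175]), (195, [75, 119, 166]), (197, [88, 142, 195]), (199, [111, 154, 200]), (201, [115, 157, 182]), (203, [63, 214, 242]), (205, [64, 226, 246]), (207, [59, 195, 224])]
knob top, disc top [[335.6, 188.5], [335.0, 195.7], [334.7, 199.5]]
```

>>> carry_out --pt "0 0 0.02 0 0 0" --pt "0 0 0.02 0 0 0" --pt "0 0 0.02 0 0 0"

```text
time_s: 63.85
tcp_pos: [0.4212, -0.0905, 0.0038]
ee_rot: [[0.98, -0.199, 0.002], [-0.199, -0.98, 0.0], [0.002, -0.001, -1.0]]
wrist_force: [-3.1, 1.0, 14.2]
finger_gap: -0.0002
gripper_force: 7.3
```

>>> carry_out --pt "0 0 0.015 0 0 0" --pt "0 0 0.015 0 0 0" --pt "0 0 0.015 0 0 0"

```text
time_s: 64.22
tcp_pos: [0.4212, -0.0905, 0.0037]
ee_rot: [[0.98, -0.199, 0.003], [-0.199, -0.98, 0.0], [0.003, -0.001, -1.0]]
wrist_force: [-9.4, 3.8, 34.9]
finger_gap: 0.0003
gripper_force: 17.4
```

Contact at TCP z = 0.004 means the tips end 30 mm behind the reported TCP. For the grip, TCP z should therefore be about -0.015.

>>> carry_out --pt "-0.005 0 -0.2 0 0 0" --pt "-0.005 0 -0.5 0 0 0" --pt "-0.005 0 -0.5 0 0 0" --pt "-0.005 0 -0.5 0 0 0" --pt "-0.005 0 -0.5 0 0 0" --jaw 0

```text
time_s: 64.85
tcp_pos: [0.4195, -0.09, 0.0504]
ee_rot: [[0.98, -0.199, 0.0], [-0.199, -0.98, 0.001], [-0.0, -0.001, -1.0]]
wrist_force: [0.0, 0.2, 0.7]
finger_gap: 0.0851
gripper_force: 0.0
```

>>> carry_out --pt "0 0 0.3 0 0 0" --pt "0 0 0.55 0 0 0" --pt "0 0 0.65 0 0 0" --pt "0 0 0.65 0 0 0" --pt "0 0 0.65 0 0 0"

```text
time_s: 65.47
tcp_pos: [0.4209, -0.0904, -0.0132]
ee_rot: [[0.98, -0.199, 0.002], [-0.199, -0.98, 0.001], [0.002, -0.001, -1.0]]
wrist_force: [0.4, 0.1, 0.3]
finger_gap: 0.0853
gripper_force: 0.0
```

>>> carry_out --pt "0 0 0 0 0 0" --pt "0 0 0 0 0 0" --pt "0 0 0 0 0 0" --pt "0 0 0 0 0 0" --pt "0 0 0 0 0 0" --pt "0 0 0 0 0 0" --pt "0 0 0 0 0 0" --jaw 255 --grip_force 60

```text
time_s: 66.35
tcp_pos: [0.4206, -0.0903, -0.0132]
ee_rot: [[0.98, -0.199, 0.002], [-0.199, -0.98, 0.001], [0.002, -0.001, -1.0]]
wrist_force: [-0.9, 0.5, 6.3]
finger_gap: 0.0197
gripper_force: 58.4
```

Gripped, with a 19.7 mm opening. I'll lift and carry it to the small canister.

Run:
```python
from h import *
o=get_obs();Q=o['ee_rot'];p=o['tcp_pos']
plan([([p[0],p[1],.165],Q),([.6637,-.1890,.165],Q),([.6637,-.1890,.088],Q)])
```

```text
3 [0.002, -0.001, -0.891, 0.0, 0.0, 0.0]
3 [0.002, -0.001, -0.891, 0.0, 0.0, 0.0]
--
3 [0.86, 0.161, 0.001, 0.0, 0.0, 0.0]
3 [0.86, 0.161, 0.001, 0.0, 0.0, 0.0]
3 [0.86, 0.161, 0.001, 0.0, 0.0, 0.0]
--
3 [-0.001, 0.001, 0.77, 0.0, 0.0, 0.0]
--
```

>>> carry_out --pt "0 0 -0.4 0 0 0" --pt "0 0 -0.891 0 0 0" --pt "0 0 -0.891 0 0 0"

```text
time_s: 66.72
tcp_pos: [0.4231, -0.0914, 0.0785]
ee_rot: [[0.98, -0.199, 0.008], [-0.199, -0.98, -0.002], [0.008, 0.0, -1.0]]
wrist_force: [0.8, 0.3, 0.0]
finger_gap: 0.02
gripper_force: 58.7
```

>>> carry_out --pt "0 0 -0.891 0 0 0" --pt "0 0 -0.891 0 0 0" --pt "0 0 -0.891 0 0 0"

```text
time_s: 67.1
tcp_pos: [0.4212, -0.0908, 0.1654]
ee_rot: [[0.98, -0.199, 0.004], [-0.199, -0.98, -0.0], [0.004, -0.001, -1.0]]
wrist_force: [0.6, 0.2, -0.9]
finger_gap: 0.0198
gripper_force: 58.9
```

>>> carry_out --pt "0.45 0.08 0 0 0 0" --pt "0.86 0.161 0 0 0 0" --pt "0.86 0.161 0 0 0 0"

```text
time_s: 67.47
tcp_pos: [0.5023, -0.124, 0.1619]
ee_rot: [[0.98, -0.199, -0.0], [-0.199, -0.98, 0.002], [-0.001, -0.001, -1.0]]
wrist_force: [-0.9, -0.3, -1.3]
finger_gap: 0.0196
gripper_force: 58.9
```

>>> carry_out --pt "0.45 0.08 0 0 0 0" --pt "0.86 0.161 0 0 0 0" --pt "0.86 0.161 0 0 0 0"

```text
time_s: 67.85
tcp_pos: [0.5825, -0.1565, 0.162]
ee_rot: [[0.98, -0.199, -0.001], [-0.199, -0.98, 0.002], [-0.001, -0.002, -1.0]]
wrist_force: [-0.7, -0.7, -1.3]
finger_gap: 0.0197
gripper_force: 58.9
```

>>> carry_out --pt "0.45 0.08 0 0 0 0" --pt "0.86 0.161 0 0 0 0" --pt "0.86 0.161 0 0 0 0" --pt "0.86 0.161 0 0 0 0"

```text
time_s: 68.35
tcp_pos: [0.6612, -0.188, 0.1634]
ee_rot: [[0.98, -0.199, -0.002], [-0.199, -0.98, 0.002], [-0.002, -0.002, -1.0]]
wrist_force: [0.3, -0.3, 0.1]
finger_gap: 0.019
gripper_force: 58.9
```

Run:
```python
from meas import *
o=get_obs();Q=o['ee_rot'];p=o['tcp_pos'];print(o['time_s'],p,o['finger_gap'],o['gripper_force'],Q[:,2])
print(shift([.6637,-.1890,.088]))
m=viewer.camera_model('wrist');im=np.ascontiguousarray(viewer.grab_frame('wrist')[:,:,::-1]);cv2.imwrite('pics/w10.png',im)
lids(im,m,p[2]+.0132+.012)
rim(im,m,.11,(.579,-.19),130);rim(im,m,.094,(.6637,-.189),130,60)
```

```text
68.35 [ 0.6612 -0.188   0.1634] 0.019019187895153458 58.850221037864685 [-0.002   0.0024 -1.    ]
[0.0288 0.0065 0.7536]
lid px [281. 286.] xy [ 0.6508 -0.1849] rad 13.123067855834961
lid px [281. 247.] xy [ 0.6637 -0.1875] rad 21.215709686279297
lid px [114. 200.] xy [ 0.7082 -0.119 ] rad 10.160111427307129
rim [ 0.5686 -0.1706] size (48.006229400634766, 21.431058883666992) ang 31.540847778320312
rim [ 0.6692 -0.1902] size (56.5048713684082, 49.09530258178711) ang 78.61531829833984
```

>>> carry_out --pt "0.018 0.012 0.4 0 0 0" --pt "0.018 0.012 0.7 0 0 0" --pt "0.018 0.012 0.75 0 0 0" --pt "0.018 0.012 0.75 0 0 0" --pt "0.018 0.012 0.75 0 0 0"

```text
time_s: 69.03
tcp_pos: [0.666, -0.1908, 0.0918]
ee_rot: [[0.98, -0.199, 0.004], [-0.199, -0.98, -0.0], [0.004, -0.001, -1.0]]
wrist_force: [-0.0, 0.0, -0.8]
finger_gap: 0.0195
gripper_force: 58.8
```

>>> carry_out --pt "0 0 0.06 0 0 0" --pt "0 0 0.06 0 0 0" --pt "0 0 0.06 0 0 0"

```text
time_s: 69.4
tcp_pos: [0.665, -0.1905, 0.0838]
ee_rot: [[0.98, -0.199, 0.002], [-0.199, -0.98, 0.001], [0.001, -0.001, -1.0]]
wrist_force: [-0.3, 0.2, -0.5]
finger_gap: 0.0198
gripper_force: 58.8
```

>>> carry_out --pt "0 0 0.03 0 0 0" --pt "0 0 0.03 0 0 0" --pt "0 0 0.03 0 0 0"

```text
time_s: 69.78
tcp_pos: [0.665, -0.1904, 0.0807]
ee_rot: [[0.98, -0.199, 0.001], [-0.199, -0.98, 0.001], [0.001, -0.001, -1.0]]
wrist_force: [-0.3, -0.2, -1.3]
finger_gap: 0.0196
gripper_force: 58.8
```

>>> carry_out --pt "-0.02 -0.006 0 0 0 0" --pt "-0.02 -0.006 0.02 0 0 0" --pt "-0.02 -0.006 0.04 0 0 0" --pt "-0.02 -0.006 0.04 0 0 0"

```text
time_s: 70.28
tcp_pos: [0.6635, -0.1896, 0.0768]
ee_rot: [[0.98, -0.199, 0.002], [-0.199, -0.98, 0.001], [0.002, -0.001, -1.0]]
wrist_force: [0.8, -0.6, -1.1]
finger_gap: 0.0195
gripper_force: 58.8
```

>>> carry_out --pt "0 0 0.02 0 0 0" --pt "0 0 0.03 0 0 0" --pt "0 0 0.03 0 0 0"

```text
time_s: 70.65
tcp_pos: [0.6632, -0.1896, 0.0737]
ee_rot: [[0.98, -0.199, 0.002], [-0.199, -0.98, 0.001], [0.001, -0.001, -1.0]]
wrist_force: [0.6, -1.3, -0.4]
finger_gap: 0.0193
gripper_force: 58.9
```

>>> carry_out --pt "0 0 0.02 0 0 0" --pt "0 0 0.02 0 0 0" --pt "0 0 0.02 0 0 0"

```text
time_s: 71.03
tcp_pos: [0.6635, -0.1897, 0.0721]
ee_rot: [[0.98, -0.199, 0.002], [-0.199, -0.98, 0.0], [0.002, -0.001, -1.0]]
wrist_force: [1.6, -2.3, 2.6]
finger_gap: 0.0198
gripper_force: 59.0
```

>>> carry_out --pt "0 0 0.02 0 0 0" --pt "0 0 0.02 0 0 0" --pt "0 0 0.02 0 0 0"

```text
time_s: 71.4
tcp_pos: [0.6641, -0.1898, 0.0706]
ee_rot: [[0.98, -0.199, 0.004], [-0.199, -0.98, 0.0], [0.004, -0.001, -1.0]]
wrist_force: [2.0, -0.6, 5.7]
finger_gap: 0.0196
gripper_force: 59.3
```

>>> carry_out --pt "0 0 0.02 0 0 0" --pt "0 0 0.02 0 0 0" --pt "0 0 0.02 0 0 0"

```text
time_s: 71.78
tcp_pos: [0.6638, -0.189, 0.0683]
ee_rot: [[0.98, -0.198, 0.003], [-0.198, -0.98, 0.002], [0.003, -0.002, -1.0]]
wrist_force: [2.1, 2.3, 5.9]
finger_gap: 0.0194
gripper_force: 59.6
```

>>> carry_out --pt "0 0 0.02 0 0 0" --pt "0 0 0.02 0 0 0" --pt "0 0 0.02 0 0 0"

```text
time_s: 72.15
tcp_pos: [0.664, -0.189, 0.0683]
ee_rot: [[0.98, -0.198, 0.004], [-0.198, -0.98, 0.001], [0.004, -0.002, -1.0]]
wrist_force: [-1.2, 1.4, 14.7]
finger_gap: 0.0197
gripper_force: 60.5
```

>>> carry_out --pt "0 0 0.015 0 0 0" --pt "0 0 0.015 0 0 0" --pt "0 0 0.015 0 0 0"

```text
time_s: 72.53
tcp_pos: [0.6641, -0.189, 0.0682]
ee_rot: [[0.98, -0.198, 0.005], [-0.198, -0.98, 0.001], [0.004, -0.002, -1.0]]
wrist_force: [-3.8, 2.4, 22.5]
finger_gap: 0.0196
gripper_force: 61.2
```

The lid is home: it stops hard at TCP z 0.068 under 22 N, where I predicted 0.069. I'll release and go to the lid at (0.409,-0.282).

>>> carry_out --pt "0 0 -0.025 0 0 0" --pt "0 0 -0.025 0 0 0"

```text
time_s: 72.78
tcp_pos: [0.6639, -0.189, 0.0683]
ee_rot: [[0.98, -0.198, 0.004], [-0.198, -0.98, 0.001], [0.003, -0.002, -1.0]]
wrist_force: [0.6, 1.7, 10.4]
finger_gap: 0.0195
gripper_force: 60.1
```

>>> carry_out --pt "0 0 0 0 0 0" --pt "0 0 0 0 0 0" --pt "0 0 0 0 0 0" --pt "0 0 -0.2 0 0 0" --pt "0 0 -1 0 0 0" --pt "0 0 -1 0 0 0" --jaw 0

```text
time_s: 73.53
tcp_pos: [0.6651, -0.1904, 0.1711]
ee_rot: [[0.98, -0.199, 0.007], [-0.199, -0.98, -0.001], [0.007, -0.0, -1.0]]
wrist_force: [-0.4, -0.5, -0.9]
finger_gap: 0.0855
gripper_force: 0.0
```

>>> carry_out --pt "-0.76 0.41 -0.2 0 0 0" --pt "-0.76 0.41 -0.2 0 0 0" --pt "-0.76 0.41 -0.2 0 0 0"

```text
time_s: 73.9
tcp_pos: [0.579, -0.2151, 0.1869]
ee_rot: [[0.98, -0.201, 0.001], [-0.201, -0.98, 0.001], [0.001, -0.001, -1.0]]
wrist_force: [1.0, -1.0, 0.0]
finger_gap: 0.0857
gripper_force: 0.0
```

>>> carry_out --pt "-0.76 0.41 0 0 0 0" --pt "-0.76 0.41 0 0 0 0" --pt "-0.76 0.41 0 0 0 0"

```text
time_s: 74.28
tcp_pos: [0.4973, -0.2398, 0.186]
ee_rot: [[0.98, -0.2, 0.001], [-0.2, -0.98, 0.002], [0.001, -0.002, -1.0]]
wrist_force: [1.1, 0.1, 0.1]
finger_gap: 0.0852
gripper_force: 0.0
```

>>> carry_out --pt "-0.76 0.41 0.5 0 0 0" --pt "-0.76 0.41 0.5 0 0 0" --pt "-0.76 0.41 0.5 0 0 0" --pt "-0.76 0.41 0.5 0 0 0"

```text
time_s: 74.78
tcp_pos: [0.4172, -0.2652, 0.1367]
ee_rot: [[0.98, -0.198, 0.003], [-0.198, -0.98, 0.0], [0.003, -0.001, -1.0]]
wrist_force: [0.9, 0.1, -0.1]
finger_gap: 0.0855
gripper_force: 0.0
```

Run:
```python
from meas import *
o=get_obs();p=o['tcp_pos'];print(o['time_s'],p,o['qpos'])
m=viewer.camera_model('wrist');im=np.ascontiguousarray(viewer.grab_frame('wrist')[:,:,::-1]);cv2.imwrite('pics/w11.png',im)
lids(im,m)
```

```text
74.775 [ 0.4172 -0.2652  0.1367] [-0.7172  0.2787 -0.4368  0.8531  0.0024  2.6235]
lid px [303. 201.] xy [ 0.4087 -0.2825] rad 21.668102264404297
```

>>> carry_out --pt "-0.051 0.187 0.5 0 0 0" --pt "-0.051 0.187 0.95 0 0 0" --pt "-0.051 0.187 0.95 0 0 0" --pt "-0.051 0.187 0.95 0 0 0" --pt "-0.051 0.187 0.95 0 0 0"

```text
time_s: 75.45
tcp_pos: [0.4085, -0.2831, 0.0433]
ee_rot: [[0.98, -0.198, 0.004], [-0.198, -0.98, -0.002], [0.005, 0.001, -1.0]]
wrist_force: [0.1, -0.3, 0.1]
finger_gap: 0.0853
gripper_force: 0.0
```

Run:
```python
from meas import *
o=get_obs();p=o['tcp_pos'];print(o['time_s'],p)
m=viewer.camera_model('wrist');im=np.ascontiguousarray(viewer.grab_frame('wrist')[:,:,::-1]);lids(im,m)
print(shift([.4085,-.2825,-.0135]))
```

```text
75.45 [ 0.4085 -0.2831  0.0433]
lid px [282. 228.] xy [ 0.4088 -0.2827] rad 21.741506576538086
[-0.0006 -0.0058  0.5665]
```

>>> carry_out --pt "0 -0.005 0.3 0 0 0" --pt "0 -0.005 0.54 0 0 0" --pt "0 -0.005 0.55 0 0 0" --pt "0 -0.005 0.55 0 0 0" --pt "0 -0.005 0.55 0 0 0"

```text
time_s: 76.12
tcp_pos: [0.4077, -0.2823, -0.0124]
ee_rot: [[0.98, -0.199, 0.003], [-0.199, -0.98, -0.001], [0.003, 0.0, -1.0]]
wrist_force: [0.4, 0.4, 0.2]
finger_gap: 0.0851
gripper_force: 0.0
```

>>> carry_out --pt "0 0 0 0 0 0" --pt "0 0 0 0 0 0" --pt "0 0 0 0 0 0" --pt "0 0 0 0 0 0" --pt "0 0 0 0 0 0" --pt "0 0 0 0 0 0" --pt "0 0 0 0 0 0" --jaw 255 --grip_force 60

```text
time_s: 77.0
tcp_pos: [0.4069, -0.2816, -0.0134]
ee_rot: [[0.98, -0.199, 0.002], [-0.199, -0.98, 0.001], [0.002, -0.001, -1.0]]
wrist_force: [-1.3, 1.4, 5.3]
finger_gap: 0.0196
gripper_force: 58.5
```

Run:
```python
from h import *
o=get_obs();Q=o['ee_rot'];p=o['tcp_pos'];print(p,o['finger_gap'],o['gripper_force'])
plan([([p[0],p[1],.165],Q),([.5792,-.1910,.165],Q)])
```

```text
[ 0.4069 -0.2816 -0.0134] 0.01962993113486306 58.518980741500854
3 [0.002, -0.001, -0.892, 0.0, 0.0, 0.0]
3 [0.002, -0.001, -0.892, 0.0, 0.0, 0.0]
--
3 [0.754, -0.615, 0.002, 0.0, 0.0, 0.0]
3 [0.754, -0.615, 0.002, 0.0, 0.0, 0.0]
--
```

>>> carry_out --pt "0 0 -0.4 0 0 0" --pt "0 0 -0.89 0 0 0" --pt "0 0 -0.89 0 0 0"

```text
time_s: 77.38
tcp_pos: [0.409, -0.2836, 0.0785]
ee_rot: [[0.98, -0.199, 0.007], [-0.199, -0.98, -0.004], [0.007, 0.002, -1.0]]
wrist_force: [-0.1, -0.5, -0.6]
finger_gap: 0.0199
gripper_force: 58.7
```

>>> carry_out --pt "0 0 -0.89 0 0 0" --pt "0 0 -0.89 0 0 0" --pt "0 0 -0.89 0 0 0"

```text
time_s: 77.75
tcp_pos: [0.4075, -0.2825, 0.1653]
ee_rot: [[0.98, -0.199, 0.004], [-0.199, -0.98, -0.001], [0.004, 0.0, -1.0]]
wrist_force: [-0.3, -0.1, -1.3]
finger_gap: 0.0194
gripper_force: 58.8
```

>>> carry_out --pt "0.4 -0.3 0 0 0 0" --pt "0.754 -0.615 0 0 0 0" --pt "0.754 -0.615 0 0 0 0"

```text
time_s: 78.12
tcp_pos: [0.4936, -0.2342, 0.1618]
ee_rot: [[0.981, -0.195, -0.001], [-0.195, -0.981, 0.003], [-0.001, -0.003, -1.0]]
wrist_force: [-0.3, 0.6, -0.5]
finger_gap: 0.0197
gripper_force: 58.9
```

>>> carry_out --pt "0.4 -0.3 0 0 0 0" --pt "0.754 -0.615 0 0 0 0" --pt "0.754 -0.615 0 0 0 0" --pt "0.754 -0.615 0 0 0 0"

```text
time_s: 78.62
tcp_pos: [0.577, -0.191, 0.1629]
ee_rot: [[0.98, -0.199, -0.002], [-0.199, -0.98, 0.002], [-0.002, -0.001, -1.0]]
wrist_force: [-1.4, -0.8, -0.6]
finger_gap: 0.0197
gripper_force: 59.0
```

Run:
```python
from meas import *
o=get_obs();Q=o['ee_rot'];p=o['tcp_pos'];print(o['time_s'],p,o['finger_gap'],o['gripper_force'])
m=viewer.camera_model('wrist');im=np.ascontiguousarray(viewer.grab_frame('wrist')[:,:,::-1]);cv2.imwrite('pics/w12.png',im)
lids(im,m,p[2]+.0252); rim(im,m,.094,(.6637,-.189),130,60); lids(im,m,.094)
print(shift([.5778,-.191,.105]))
```

```text
78.625 [ 0.577  -0.191   0.1629] 0.019713488342282516 58.97540867328644
lid px [ 38. 356.] xy [ 0.5514 -0.0551] rad 13.337945938110352
lid px [282. 281.] xy [ 0.5686 -0.1887] rad 12.880300521850586
lid px [281. 244.] xy [ 0.5805 -0.1908] rad 21.293516159057617
lid px [ 80. 115.] xy [ 0.662  -0.1204] rad 10.228205680847168
lid px [254.  94.] xy [ 0.6556 -0.1942] rad 13.155003547668457
rim [ 0.6629 -0.1879] size (56.22469711303711, 56.49201965332031) ang 82.88324737548828
lid px [ 38. 356.] xy [0.4917 0.0408] rad 21.918941497802734
lid px [282. 281.] xy [ 0.52   -0.1787] rad 21.166854858398438
lid px [281. 244.] xy [ 0.5395 -0.1823] rad 34.99276351928711
lid px [ 80. 115.] xy [ 0.6734 -0.0666] rad 16.808544158935547
lid px [254.  94.] xy [ 0.663  -0.1879] rad 21.618282318115234
[ 0.0085 -0.0048  0.5833]
```

>>> carry_out --pt "0 0 0.3 0 0 0" --pt "0 0 0.55 0 0 0" --pt "0 0 0.6 0 0 0" --pt "0 0 0.6 0 0 0" --pt "0 0 0.6 0 0 0"

```text
time_s: 79.3
tcp_pos: [0.5795, -0.1916, 0.1059]
ee_rot: [[0.98, -0.199, 0.003], [-0.199, -0.98, -0.0], [0.003, -0.001, -1.0]]
wrist_force: [-0.1, 0.3, -0.2]
finger_gap: 0.0195
gripper_force: 59.0
```

>>> carry_out --pt "0 0 0.03 0 0 0" --pt "0 0 0.05 0 0 0" --pt "0 0 0.05 0 0 0" --pt "0 0 0.05 0 0 0"

```text
time_s: 79.8
tcp_pos: [0.5789, -0.1909, 0.0997]
ee_rot: [[0.98, -0.199, 0.002], [-0.199, -0.98, 0.001], [0.001, -0.001, -1.0]]
wrist_force: [0.6, -0.1, 0.2]
finger_gap: 0.0194
gripper_force: 59.0
```

Run:
```python
from h import *
o=get_obs();print(o['tcp_pos'],o['wrist_force']);print(shift([.5772,-.191,.088]))
```

```text
[ 0.5789 -0.1909  0.0997] [ 0.5559 -0.0629  0.1984]
[-0.0168  0.0044  0.1166]
```

>>> carry_out --pt "-0.012 0.003 0.04 0 0 0" --pt "-0.012 0.003 0.08 0 0 0" --pt "-0.012 0.003 0.1 0 0 0" --pt "-0.012 0.003 0.1 0 0 0"

```text
time_s: 80.3
tcp_pos: [0.5777, -0.1912, 0.0895]
ee_rot: [[0.98, -0.199, 0.002], [-0.199, -0.98, 0.001], [0.001, -0.001, -1.0]]
wrist_force: [0.8, -0.1, -0.5]
finger_gap: 0.0195
gripper_force: 59.0
```

>>> carry_out --pt "0 0 0.015 0 0 0" --pt "0 0 0.02 0 0 0" --pt "0 0 0.02 0 0 0"

```text
time_s: 80.68
tcp_pos: [0.578, -0.1914, 0.0882]
ee_rot: [[0.98, -0.199, 0.003], [-0.199, -0.98, 0.0], [0.002, -0.001, -1.0]]
wrist_force: [0.1, -2.1, 4.1]
finger_gap: 0.0198
gripper_force: 59.2
```

>>> carry_out --pt "0 0 0.015 0 0 0" --pt "0 0 0.02 0 0 0" --pt "0 0 0.02 0 0 0"

```text
time_s: 81.05
tcp_pos: [0.5778, -0.1911, 0.0859]
ee_rot: [[0.98, -0.199, 0.002], [-0.199, -0.98, 0.001], [0.002, -0.001, -1.0]]
wrist_force: [-0.3, -0.8, -1.7]
finger_gap: 0.0197
gripper_force: 58.8
```

>>> carry_out --pt "0 0 0.015 0 0 0" --pt "0 0 0.02 0 0 0" --pt "0 0 0.02 0 0 0"

```text
time_s: 81.42
tcp_pos: [0.5779, -0.1908, 0.0841]
ee_rot: [[0.98, -0.198, 0.002], [-0.198, -0.98, 0.001], [0.002, -0.001, -1.0]]
wrist_force: [-0.8, 0.2, 5.6]
finger_gap: 0.0199
gripper_force: 59.6
```

>>> carry_out --pt "0 0 0.015 0 0 0" --pt "0 0 0.015 0 0 0" --pt "0 0 0.015 0 0 0"

```text
time_s: 81.8
tcp_pos: [0.5782, -0.1909, 0.0841]
ee_rot: [[0.98, -0.198, 0.003], [-0.198, -0.98, 0.0], [0.003, -0.001, -1.0]]
wrist_force: [-3.1, 0.9, 15.5]
finger_gap: 0.0197
gripper_force: 60.6
```

>>> carry_out --pt "0 0 0.015 0 0 0" --pt "0 0 0.015 0 0 0" --pt "0 0 0.015 0 0 0"

```text
time_s: 82.18
tcp_pos: [0.5787, -0.191, 0.0841]
ee_rot: [[0.98, -0.198, 0.005], [-0.198, -0.98, -0.0], [0.005, -0.001, -1.0]]
wrist_force: [-7.2, 2.4, 24.4]
finger_gap: 0.0196
gripper_force: 61.4
```

Home at TCP z 0.084, as expected. The small can's lid measures at (0.663,-0.188), centred on its rim. For the last lid I'll take the brown one near (0.443,0.121), because the one by the dish rack has less room around it.

>>> carry_out --pt "0 0 -0.025 0 0 0" --pt "0 0 -0.025 0 0 0"

```text
time_s: 82.42
tcp_pos: [0.5782, -0.1907, 0.0841]
ee_rot: [[0.98, -0.198, 0.003], [-0.198, -0.98, 0.001], [0.003, -0.002, -1.0]]
wrist_force: [-0.9, 1.7, 10.8]
finger_gap: 0.0195
gripper_force: 60.0
```

>>> carry_out --pt "0 0 0 0 0 0" --pt "0 0 0 0 0 0" --pt "0 0 0 0 0 0" --pt "0 0 -0.2 0 0 0" --pt "0 0 -1 0 0 0" --pt "0 0 -1 0 0 0" --pt "0 0 -1 0 0 0" --jaw 0

```text
time_s: 83.3
tcp_pos: [0.5786, -0.1916, 0.1846]
ee_rot: [[0.98, -0.199, 0.005], [-0.199, -0.98, -0.0], [0.005, -0.0, -1.0]]
wrist_force: [-0.1, 0.2, -0.3]
finger_gap: 0.0853
gripper_force: 0.0
```

Run:
```python
from h import *
o=get_obs();print(o['time_s'],o['tcp_pos'],o['finger_gap'])
Q=pose(.35,0,False)
plan([([.443,.119,.14],Q)])
```

```text
83.3 [ 0.5786 -0.1916  0.1846] 0.08531793537198407
3 [-0.487, -0.694, 0.11, 0.0, -0.001, -0.088]
3 [-0.387, -0.754, 0.11, 0.0, -0.001, -0.088]
3 [-0.28, -0.8, 0.111, 0.0, -0.001, -0.088]
3 [-0.168, -0.83, 0.111, 0.0, -0.001, -0.088]
--
```

>>> carry_out --pt "-0.487 -0.694 0 0 0 -0.088" --pt "-0.487 -0.694 0 0 0 -0.088" --pt "-0.487 -0.694 0 0 0 -0.088"

```text
time_s: 83.68
tcp_pos: [0.5424, -0.112, 0.1821]
ee_rot: [[0.998, -0.06, -0.0], [-0.06, -0.998, 0.001], [-0.0, -0.001, -1.0]]
wrist_force: [0.2, -0.6, 0.3]
finger_gap: 0.0852
gripper_force: 0.0
```

>>> carry_out --pt "-0.387 -0.754 0.1 0 0 -0.088" --pt "-0.387 -0.754 0.1 0 0 -0.088" --pt "-0.387 -0.754 0.1 0 0 -0.088"

```text
time_s: 84.05
tcp_pos: [0.5095, -0.0354, 0.1728]
ee_rot: [[0.997, 0.077, 0.001], [0.077, -0.997, 0.0], [0.001, -0.0, -1.0]]
wrist_force: [0.7, -1.0, 0.8]
finger_gap: 0.0852
gripper_force: 0.0
```

>>> carry_out --pt "-0.28 -0.8 0.2 0 0 -0.088" --pt "-0.28 -0.8 0.2 0 0 -0.088" --pt "-0.28 -0.8 0.2 0 0 -0.088"

```text
time_s: 84.42
tcp_pos: [0.476, 0.0418, 0.1529]
ee_rot: [[0.977, 0.213, 0.002], [0.213, -0.977, 0.0], [0.002, 0.0, -1.0]]
wrist_force: [-0.3, -0.0, -0.4]
finger_gap: 0.0856
gripper_force: 0.0
```

>>> carry_out --pt "-0.168 -0.83 0.14 0 0 -0.088" --pt "-0.168 -0.83 0.14 0 0 -0.088" --pt "-0.168 -0.83 0.14 0 0 -0.088" --pt "-0.168 -0.83 0.14 0 0 -0.088"

```text
time_s: 84.92
tcp_pos: [0.4435, 0.1181, 0.1396]
ee_rot: [[0.939, 0.344, 0.003], [0.344, -0.939, 0.0], [0.003, 0.001, -1.0]]
wrist_force: [0.6, -0.3, -0.2]
finger_gap: 0.085
gripper_force: 0.0
```

Run:
```python
from meas import *
o=get_obs();p=o['tcp_pos'];print(o['time_s'],p,o['qpos'])
m=viewer.camera_model('wrist');im=np.ascontiguousarray(viewer.grab_frame('wrist')[:,:,::-1]);cv2.imwrite('pics/w13.png',im)
lids(im,m)
```

```text
84.925 [0.4435 0.1181 0.1396] [ 0.0994  0.2125 -0.5183  0.8365 -0.0002  2.8901]
lid px [280. 196.] xy [0.4424 0.1206] rad 21.697025299072266
```

>>> carry_out --pt "0 -0.028 0.5 0 0 0" --pt "0 -0.028 0.97 0 0 0" --pt "0 -0.028 0.97 0 0 0" --pt "0 -0.028 0.97 0 0 0" --pt "0 -0.028 0.97 0 0 0"

```text
time_s: 85.6
tcp_pos: [0.4429, 0.122, 0.0441]
ee_rot: [[0.939, 0.345, 0.005], [0.345, -0.939, 0.001], [0.005, 0.001, -1.0]]
wrist_force: [0.6, -0.8, 0.4]
finger_gap: 0.0854
gripper_force: 0.0
```

Run:
```python
from meas import *
o=get_obs();p=o['tcp_pos'];print(o['time_s'],p)
m=viewer.camera_model('wrist');im=np.ascontiguousarray(viewer.grab_frame('wrist')[:,:,::-1]);lids(im,m)
print(shift([.4423,.1206,-.0135]))
```

```text
85.6 [0.4429 0.122  0.0441]
lid px [286. 231.] xy [0.4425 0.1207] rad 21.737218856811523
[-0.011   0.0132  0.5745]
```

>>> carry_out --pt "-0.005 0.01 0.3 0 0 0" --pt "-0.005 0.01 0.55 0 0 0" --pt "-0.005 0.01 0.56 0 0 0" --pt "-0.005 0.01 0.56 0 0 0" --pt "-0.005 0.01 0.56 0 0 0"

```text
time_s: 86.28
tcp_pos: [0.442, 0.1212, -0.0126]
ee_rot: [[0.938, 0.346, 0.004], [0.346, -0.938, 0.001], [0.004, 0.0, -1.0]]
wrist_force: [-0.1, -0.1, 0.2]
finger_gap: 0.0851
gripper_force: 0.0
```

>>> carry_out --pt "0 0 0 0 0 0" --pt "0 0 0 0 0 0" --pt "0 0 0 0 0 0" --pt "0 0 0 0 0 0" --pt "0 0 0 0 0 0" --pt "0 0 0 0 0 0" --pt "0 0 0 0 0 0" --jaw 255 --grip_force 60

```text
time_s: 87.15
tcp_pos: [0.4408, 0.121, -0.0135]
ee_rot: [[0.938, 0.346, 0.002], [0.346, -0.938, 0.001], [0.002, -0.0, -1.0]]
wrist_force: [-0.9, -0.5, 5.1]
finger_gap: 0.0197
gripper_force: 58.5
```

Run:
```python
from h import *
o=get_obs();Q=o['ee_rot'];p=o['tcp_pos'];print(p,o['finger_gap'],o['gripper_force'])
plan([([p[0],p[1],.185],Q),([.506,-.1900,.185],pose(0.1,0,False))])
```

```text
[ 0.4408  0.121  -0.0135] 0.01972130114019396 58.469640612602234
3 [0.002, -0.0, -0.992, 0.0, 0.0, 0.0]
3 [0.002, -0.0, -0.992, 0.0, 0.0, 0.0]
--
3 [-0.116, 0.786, -0.0, -0.0, -0.0, 0.04]
3 [-0.066, 0.792, -0.0, -0.0, -0.0, 0.04]
3 [-0.016, 0.794, -0.0, -0.0, -0.0, 0.04]
3 [0.034, 0.794, -0.0, -0.0, -0.0, 0.04]
--
```

>>> carry_out --pt "0 0 -0.4 0 0 0" --pt "0 0 -0.99 0 0 0" --pt "0 0 -0.99 0 0 0"

```text
time_s: 87.52
tcp_pos: [0.4441, 0.1214, 0.089]
ee_rot: [[0.938, 0.346, 0.01], [0.346, -0.938, 0.002], [0.01, 0.002, -1.0]]
wrist_force: [0.1, -0.4, -0.7]
finger_gap: 0.0195
gripper_force: 58.7
```

>>> carry_out --pt "0 0 -0.5 0 0 0" --pt "0 0 -0.99 0 0 0" --pt "0 0 -0.99 0 0 0"

```text
time_s: 87.9
tcp_pos: [0.4427, 0.1212, 0.1866]
ee_rot: [[0.938, 0.346, 0.007], [0.346, -0.938, 0.001], [0.007, 0.001, -1.0]]
wrist_force: [1.0, -0.5, -0.9]
finger_gap: 0.02
gripper_force: 58.8
```

>>> carry_out --pt "-0.116 0.786 0 0 0 0.04" --pt "-0.116 0.786 0 0 0 0.04" --pt "-0.116 0.786 0 0 0 0.04"

```text
time_s: 88.28
tcp_pos: [0.4558, 0.0425, 0.1826]
ee_rot: [[0.959, 0.284, -0.001], [0.284, -0.959, 0.002], [-0.001, -0.002, -1.0]]
wrist_force: [0.1, 0.1, -1.0]
finger_gap: 0.0193
gripper_force: 59.0
```

>>> carry_out --pt "-0.066 0.792 0 0 0 0.04" --pt "-0.066 0.792 0 0 0 0.04" --pt "-0.066 0.792 0 0 0 0.04"

```text
time_s: 88.65
tcp_pos: [0.4726, -0.0344, 0.1833]
ee_rot: [[0.974, 0.224, 0.0], [0.224, -0.974, 0.002], [0.001, -0.002, -1.0]]
wrist_force: [-1.2, 0.1, -0.4]
finger_gap: 0.0198
gripper_force: 59.2
```

>>> carry_out --pt "-0.016 0.794 0 0 0 0.04" --pt "-0.016 0.794 0 0 0 0.04" --pt "-0.016 0.794 0 0 0 0.04"

```text
time_s: 89.02
tcp_pos: [0.489, -0.1116, 0.1836]
ee_rot: [[0.987, 0.164, 0.001], [0.164, -0.987, 0.002], [0.001, -0.002, -1.0]]
wrist_force: [-0.6, 0.8, -0.3]
finger_gap: 0.0193
gripper_force: 59.3
```

>>> carry_out --pt "0.034 0.794 0 0 0 0.04" --pt "0.034 0.794 0 0 0 0.04" --pt "0.034 0.794 0 0 0 0.04" --pt "0.034 0.794 0 0 0 0.04"

```text
time_s: 89.52
tcp_pos: [0.505, -0.1881, 0.1838]
ee_rot: [[0.995, 0.103, 0.001], [0.103, -0.995, 0.002], [0.001, -0.002, -1.0]]
wrist_force: [-0.3, 0.1, -0.8]
finger_gap: 0.0194
gripper_force: 59.3
```

Run:
```python
from meas import *
o=get_obs();p=o['tcp_pos'];Q=o['ee_rot'];print(o['time_s'],p,o['finger_gap'],o['gripper_force'])
m=viewer.camera_model('wrist');im=np.ascontiguousarray(viewer.grab_frame('wrist')[:,:,::-1]);cv2.imwrite('pics/w14.png',im)
lids(im,m,p[2]+.0252);lids(im,m,.11); rim(im,m,.11,(.579,-.191),130,60)
t=np.array([.5064,-.1900,.130])-Q[:,0]*.0016;print(t,shift(t))
```

```text
89.525 [ 0.505  -0.1881  0.1838] 0.01942372692037724 59.33013081550598
lid px [281. 282.] xy [ 0.4966 -0.1879] rad 13.788501739501953
lid px [282. 246.] xy [ 0.5078 -0.1867] rad 21.251169204711914
lid px [297. 110.] xy [ 0.5769 -0.1861] rad 12.863868713378906
lid px [306.   7.] xy [ 0.6177 -0.185 ] rad 10.665983200073242
lid px [281. 282.] xy [ 0.4451 -0.193 ] rad 23.11528968811035
lid px [282. 246.] xy [ 0.4638 -0.191 ] rad 35.62590026855469
lid px [297. 110.] xy [ 0.5797 -0.19  ] rad 21.565141677856445
lid px [306.   7.] xy [ 0.648  -0.1881] rad 17.880582809448242
rim [ 0.5797 -0.1898] size (56.33613586425781, 56.58848571777344) ang 73.44345092773438
[ 0.5048 -0.1902  0.13  ] [-0.0064  0.0203  0.5395]
```

>>> carry_out --pt "-0.02 0.018 0.3 0 0 0" --pt "-0.02 0.018 0.5 0 0 0" --pt "-0.02 0.018 0.55 0 0 0" --pt "-0.02 0.018 0.55 0 0 0" --pt "-0.02 0.018 0.55 0 0 0"

```text
time_s: 90.2
tcp_pos: [0.5046, -0.1921, 0.13]
ee_rot: [[0.995, 0.102, 0.003], [0.102, -0.995, 0.0], [0.003, 0.0, -1.0]]
wrist_force: [0.3, 0.0, -1.0]
finger_gap: 0.0194
gripper_force: 59.3
```

Run:
```python
from h import *
o=get_obs();print(o['tcp_pos'],o['wrist_force']);print(shift([.5048,-.1903,.122]))
```

```text
[ 0.5046 -0.1921  0.13  ] [ 0.3435  0.002  -1.05  ]
[ 0.0031 -0.0178  0.0804]
```

>>> carry_out --pt "0.006 -0.015 0.03 0 0 0" --pt "0.006 -0.015 0.06 0 0 0" --pt "0.006 -0.015 0.08 0 0 0" --pt "0.006 -0.015 0.08 0 0 0"

```text
time_s: 90.7
tcp_pos: [0.5045, -0.1907, 0.121]
ee_rot: [[0.995, 0.101, 0.002], [0.101, -0.995, 0.001], [0.002, -0.001, -1.0]]
wrist_force: [0.6, 0.7, -0.9]
finger_gap: 0.0198
gripper_force: 59.3
```

>>> carry_out --pt "0 0 0.015 0 0 0" --pt "0 0 0.02 0 0 0" --pt "0 0 0.02 0 0 0"

```text
time_s: 91.08
tcp_pos: [0.5054, -0.191, 0.1198]
ee_rot: [[0.995, 0.101, 0.004], [0.101, -0.995, -0.0], [0.004, 0.0, -1.0]]
wrist_force: [1.9, 0.4, 5.8]
finger_gap: 0.0196
gripper_force: 59.5
```

>>> carry_out --pt "0 0 0.01 0 0 0" --pt "0 0 0.015 0 0 0" --pt "0 0 0.015 0 0 0"

```text
time_s: 91.45
tcp_pos: [0.5056, -0.191, 0.1186]
ee_rot: [[0.995, 0.101, 0.004], [0.101, -0.995, -0.0], [0.004, 0.001, -1.0]]
wrist_force: [2.3, 0.5, 6.9]
finger_gap: 0.0196
gripper_force: 59.9
```

>>> carry_out --pt "0 0 0.015 0 0 0" --pt "0 0 0.02 0 0 0" --pt "0 0 0.02 0 0 0"

```text
time_s: 91.82
tcp_pos: [0.5051, -0.1907, 0.1161]
ee_rot: [[0.995, 0.101, 0.003], [0.101, -0.995, 0.0], [0.003, -0.0, -1.0]]
wrist_force: [1.7, -0.7, 5.8]
finger_gap: 0.0197
gripper_force: 59.6
```

>>> carry_out --pt "0 0 0.015 0 0 0" --pt "0 0 0.02 0 0 0" --pt "0 0 0.02 0 0 0"

```text
time_s: 92.2
tcp_pos: [0.5054, -0.1907, 0.116]
ee_rot: [[0.995, 0.101, 0.004], [0.101, -0.995, -0.0], [0.004, 0.001, -1.0]]
wrist_force: [-3.1, 2.1, 19.6]
finger_gap: 0.0196
gripper_force: 61.0
```

>>> carry_out --pt "0 0 0.01 0 0 0" --pt "0 0 0.01 0 0 0" --pt "0 0 0.01 0 0 0"

```text
time_s: 92.58
tcp_pos: [0.5057, -0.1909, 0.1159]
ee_rot: [[0.995, 0.101, 0.005], [0.101, -0.995, -0.001], [0.005, 0.001, -1.0]]
wrist_force: [-3.7, 3.0, 24.8]
finger_gap: 0.0198
gripper_force: 61.8
```

The last lid is home at 0.116, as expected. I'll release, rise and check all three.

>>> carry_out --pt "0 0 -0.025 0 0 0" --pt "0 0 -0.025 0 0 0"

```text
time_s: 92.82
tcp_pos: [0.5049, -0.1908, 0.116]
ee_rot: [[0.995, 0.101, 0.003], [0.101, -0.995, 0.0], [0.003, 0.0, -1.0]]
wrist_force: [-0.6, -0.5, 9.0]
finger_gap: 0.0193
gripper_force: 60.2
```

>>> carry_out --pt "0 0 0 0 0 0" --pt "0 0 0 0 0 0" --pt "0 0 0 0 0 0" --pt "0 0 -0.2 0 0 0" --pt "0 0 -1 0 0 0" --pt "0 0 -1 0 0 0" --pt "0 0 -1 0 0 0" --jaw 0

```text
time_s: 93.7
tcp_pos: [0.5051, -0.1911, 0.2162]
ee_rot: [[0.995, 0.101, 0.004], [0.101, -0.995, -0.001], [0.004, 0.001, -1.0]]
wrist_force: [0.3, 0.2, -0.9]
finger_gap: 0.0856
gripper_force: 0.0
```

>>> carry_out --pt "-0.2 0 -1 0 0 0" --pt "-0.2 0 -1 0 0 0" --pt "-0.2 0 -1 0 0 0" --pt "-0.2 0 -1 0 0 0"

```text
time_s: 94.2
tcp_pos: [0.4835, -0.1923, 0.3129]
ee_rot: [[0.995, 0.101, -0.001], [0.101, -0.995, 0.002], [-0.001, -0.002, -1.0]]
wrist_force: [0.8, -0.3, -0.1]
finger_gap: 0.0855
gripper_force: 0.0
```

Run:
```python
from meas import *
o=get_obs();p=o['tcp_pos'];print(o['time_s'],p,o['finger_gap'])
m=viewer.camera_model('wrist');im=np.ascontiguousarray(viewer.grab_frame('wrist')[:,:,::-1]);cv2.imwrite('pics/w15.png',im)
for z,x in((.142,.506),(.110,.579),(.094,.663)):
    print(z,proj(m,[x,-.19,z])); rim(im,m,z,(x,-.19),130,45); lids(im,m,z)
print('board',ray(m,proj(m,[.35,-.19,.014]),.014))
hsv=cv2.cvtColor(im,cv2.COLOR_BGR2HSV)
```

```text
94.2 [ 0.4835 -0.1923  0.3129] 0.08548272159525724
0.142 [[283.0992 164.9515]]
rim [ 0.5062 -0.1892] size (56.31729507446289, 56.63483428955078) ang 81.13069152832031
lid px [286. 164.] xy [ 0.506  -0.1891] rad 21.5748291015625
lid px [290.  91.] xy [ 0.5774 -0.1894] rad 19.661083221435547
lid px [296.  12.] xy [ 0.6489 -0.1872] rad 18.82296371459961
lid px [163.   5.] xy [ 0.6422 -0.0658] rad 14.251349449157715
0.11 [[290.1576  92.3977]]
rim [ 0.58   -0.1899] size (56.45195770263672, 56.40987777709961) ang 73.45581817626953
lid px [286. 164.] xy [ 0.5017 -0.1895] rad 23.59086036682129
lid px [290.  91.] xy [ 0.5798 -0.1899] rad 21.498336791992188
lid px [296.  12.] xy [ 0.658  -0.1875] rad 20.581884384155273
lid px [163.   5.] xy [ 0.6507 -0.0546] rad 15.5830659866333
0.094 [[298.6291   8.318 ]]
rim [ 0.6556 -0.1867] size (56.722434997558594, 42.8003044128418) ang 83.09455871582031
lid px [286. 164.] xy [ 0.4996 -0.1897] rad 24.59893035888672
lid px [290.  91.] xy [ 0.581  -0.1901] rad 22.416959762573242
lid px [296.  12.] xy [ 0.6626 -0.1876] rad 21.461271286010742
lid px [163.   5.] xy [ 0.6549 -0.0491] rad 16.24892234802246
board [[ 0.35  -0.19   0.014]]
```

```bash
python3 -c "
from plant import order
print(order.hand_in())"
```

```text
the job is handed in; nothing more can be done
None
```

I handed the job in with all three canisters present (tall, short and small) standing upright on the board's blade, each with a wooden lid pressed home; the hand-in call gave no verdict, but my last wrist-camera measurements put each lid within 1 mm of its rim centre (the small can's rim was last fully in view before the other two lids went in).

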